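# Set out the group whiteboards and unclip their markers

## Task

Get the table ready for the next group: take both small whiteboards out of their slotted block and lean them side by side on the display stand, foot on the ledge behind the front lip and back against the rail, without ever letting a board fall over. Also pull every marker sideways out of its spring clips and lay it down flat in the pen tray. Leave the glue jar, the nail dish and the hammer where they are.

Things in the scene. Friction and masses are not known exactly. Their poses are not given: they have to be found in the camera images.
- clip_rack: Fixed wooden rack, base 6 mm thick, with four rows of steel C-shaped spring clips. Origin on the table under its middle; z is up; rows at x = -120, -40, +40 and +120 mm, each holding at most one marker along y. Each row has two clips, at y = -45 and +45 mm, on posts 12 mm wide and 70 mm tall that stand 10 to 20 mm behind (+x of) the marker's axis; 78 mm free between the posts.
- clip_axis (a point): Point 55 mm above the rack's origin, the height of the markers' axes; axes as the rack's. All clips open towards -x; jaws reach 14 mm in front of, and 12 mm above and below, the axis. Pulled to -x a marker meets a resistance of about 9 N in all, then the jaws part and it snaps free; 25 mm of travel clears the jaws, then lift. It cannot be lifted straight up or slid lengthwise out of the clips.
- marker1_mid (a point): One of up to four identical whiteboard markers (some may be absent), 25 g: white round barrel 16 mm thick with square 20 mm ends, each 8 mm long; 120 mm overall. This point is its middle; y is its long axis. At the start it lies level in a row of the clip rack, axis 55 mm up; the barrel between the two clips is free to be grasped from above, one finger in front and one behind.
- marker2_mid (a point): One of up to four identical whiteboard markers (some may be absent), 25 g: white round barrel 16 mm thick with square 20 mm ends, each 8 mm long; 120 mm overall. This point is its middle; y is its long axis. At the start it lies level in a row of the clip rack, axis 55 mm up; the barrel between the two clips is free to be grasped from above, one finger in front and one behind.
- marker3_mid (a point): One of up to four identical whiteboard markers (some may be absent), 25 g: white round barrel 16 mm thick with square 20 mm ends, each 8 mm long; 120 mm overall. This point is its middle; y is its long axis. At the start it lies level in a row of the clip rack, axis 55 mm up; the barrel between the two clips is free to be grasped from above, one finger in front and one behind.
- marker4_mid (a point): One of up to four identical whiteboard markers (some may be absent), 25 g: white round barrel 16 mm thick with square 20 mm ends, each 8 mm long; 120 mm overall. This point is its middle; y is its long axis. At the start it lies level in a row of the clip rack, axis 55 mm up; the barrel between the two clips is free to be grasped from above, one finger in front and one behind.
- pen_tray_in (a point): Centre of the inner floor of the open grey pen tray, loose, 0.6 kg. Floor 4 mm above the table; inside 180 mm (x) by 150 mm (y), rim 21 mm above the floor. z is up. Markers fit with their long axis along the tray's y, side by side.
- board_block: Fixed wooden block with two slots for the whiteboards. Its origin is on the table under its middle; z is up; the slots run along y at x = -35 and +35 mm, 13 mm wide, slot floor 8 mm and top 33 mm above the table; block 115 by 110 mm. Boards come out straight upwards.
- board1_mid (a point): One of two identical small whiteboards: stiff white slab with wooden edges, 100 mm wide (y), 140 mm tall (z), 10 mm thick (x), about 110 g. This point is its middle, half-way up; z points to its top edge. At the start it stands upright in a slot of the board block, bottom edge 8 mm above the table. Either face may look forward.
- board2_mid (a point): One of two identical small whiteboards: stiff white slab with wooden edges, 100 mm wide (y), 140 mm tall (z), 10 mm thick (x), about 110 g. This point is its middle, half-way up; z points to its top edge. At the start it stands upright in a slot of the board block, bottom edge 8 mm above the table. Either face may look forward.
- stand: Fixed display stand, 250 mm wide along y: room for both boards side by side (middles at y = -60 and +60 mm, say). Origin on the table below the rear face of the front lip; z is up. Ledge 12 mm above the table from x = 0 to 66 mm; the lip in front of it (x = -12 to 0) rises to 22 mm.
- stand_rail (a point): Middle of the round rail, 12 mm thick, that runs along the stand's y, 41 mm behind (+x of) the stand's origin and 83 mm above the table. A board with its foot just behind the lip and its back on the rail leans back (to +x) about 0.35 rad from vertical, its middle 28 mm behind the lip's rear face and 79 mm above the table.
- glue_jar: Bystander: white jar of glue, 64 mm across, 115 mm tall; origin at the centre of its underside. Leave alone.
- nail_dish: Bystander: small round blue dish, 72 mm across, 28 mm tall; origin at the centre of its underside. Leave alone.
- hammer: Bystander: hammer lying on the table, 240 mm long along its x; origin at the middle of its length. Leave alone.
Mind the look-alikes: they are no part of the job. What is shaped like the part that bears board1_mid but red is not meant. Leave any pink look-alike of the part that bears marker2_mid alone.

How it is judged:
At the end, for the whole second after the job is handed in: Both boards stand on the ledge leaning back on the rail (0.15 to 0.55 rad from vertical, middle 8 to 48 mm behind the lip and 62 to 92 mm high, within 90 mm of the stand's middle); every marker present lies level (0.28 rad) in the pen tray, middle within 86 by 30 mm of its centre, under 35 mm up (x of board1_mid in the frame of stand between 0.008 and 0.048 m and y of board1_mid in the frame of stand between -0.09 and 0.09 m and z of board1_mid in the frame of stand between 0.062 and 0.092 m and angle between board1_mid's own z axis and vertical between 0.15 and 0.55 rad and x of board2_mid in the frame of stand between 0.008 and 0.048 m and y of board2_mid in the frame of stand between -0.09 and 0.09 m and z of board2_mid in the frame of stand between 0.062 and 0.092 m and angle between board2_mid's own z axis and vertical between 0.15 and 0.55 rad and x of marker1_mid in the frame of pen_tray_in between -0.086 and 0.086 m and y of marker1_mid in the frame of pen_tray_in between -0.03 and 0.03 m and z of marker1_mid in the frame of pen_tray_in between 0 and 0.035 m and angle between marker1_mid's own y axis and vertical between 1.29 and 1.85 rad and x of marker2_mid in the frame of pen_tray_in between -0.086 and 0.086 m and y of marker2_mid in the frame of pen_tray_in between -0.03 and 0.03 m and z of marker2_mid in the frame of pen_tray_in between 0 and 0.035 m and angle between marker2_mid's own y axis and vertical between 1.29 and 1.85 rad and x of marker3_mid in the frame of pen_tray_in between -0.086 and 0.086 m and y of marker3_mid in the frame of pen_tray_in between -0.03 and 0.03 m and z of marker3_mid in the frame of pen_tray_in between 0 and 0.035 m and angle between marker3_mid's own y axis and vertical between 1.29 and 1.85 rad and x of marker4_mid in the frame of pen_tray_in between -0.086 and 0.086 m and y of marker4_mid in the frame of pen_tray_in between -0.03 and 0.03 m and z of marker4_mid in the frame of pen_tray_in between 0 and 0.035 m and angle between marker4_mid's own y axis and vertical between 1.29 and 1.85 rad); the robot touches nothing.
It fails at once if a board fell over (angle between any of board1_mid, board2_mid's own z axis and vertical above 1 rad).
It fails at once if the glue jar, nail dish or hammer was moved by more than 3 cm (distance of any of glue_jar, nail_dish, hammer from where it was at the start of the episode above 0.03 m).
Of marker1, marker2, marker3, marker4 only 3 to 4 are there at a start; the rules pass over those that are not, and their reading is None.
At some moment in a run one of pen_tray, marker1, marker2, marker3, marker4 may be knocked a few centimetres aside while the robot is not near it.
It also fails if it takes over 200 s, if anything falls off the work surface, if the arm or the gripper's body presses on something with over 40 N, if the wrist force passes 120 N, or if a joint passes its speed limit or range.

## Robot

A 6-joint arm with a two-finger parallel gripper is mounted at the origin on the work surface. World frame = base frame: x ahead of the robot, y to its left, z up, the work surface at z = 0. Lengths are in m, angles in rad, forces in N, time in s.
With the tool pointing down it reaches from about 0.25 to 0.725 m from the base axis. Payload 4 kg.
Tool frame: the origin (TCP) lies midway between the tips of the shut fingers; the grasp point (between the pads) lies 19 mm behind it; z points along the fingers, y is the direction in which the jaws open and shut (so a half turn about z gives the same grasp; the last joint's range is limited). The gripper opens to 85 mm and grips with 20 to 120 N. Pads are 22 mm wide; open, the fingers measure 114 mm over their backs; the gripper's body (76 mm by 85 mm) begins 54 mm behind the grasp point. The pads swing forward as they close: fully open they stand 13 mm farther back than shut.
Start: joints at [1.18, 0.241, 0.005, 1.335, 0, 1.571], TCP at [0.19, 0.462, 0.231] pointing down, gripper open.
Joint ranges: [-2.72, 2.72], [-1.05, 1.87], [-1.09, 1.28], [-1.99, 2.15], [-1.42, 1.44], [-3.14, 3.14]. Speed limits (rad/s): [2.79, 2.79, 3.14, 3.14, 3.14, 3.14].

## Interface

Orientations are given as a unit quaternion [x, y, z, w].
In Python, from workcell import get_obs, camera, camera_model, job_done, masks_of gives the robot as it stands.
- The arm moves only by the tool jog_arm, never from a script. Its argument "deltas" is a list that holds one entry, the list of rows, each a list of 7 numbers: the shift along the tool's x, y, z in mm, then the turn, a rotation vector about the tool's x, y, z in degrees, then the finger opening in mm, from 0 to 85.4. A call has 1 to 5 rows; each row shifts and turns the pose as measured when the row begins, along the tool's axes as they then stand; what a row does not reach is not made up. A row lasts 1/10 s, in which the tool goes at most 50 mm and 8.59 degrees, less where a joint would pass 70% of its speed; a pose out of reach is approached as far as the arm can. A call with a gripper value outside its range is refused whole. The fingers move at their own pace and stop on an object; the grip force is fixed at half the most. Time passes only in rows, so rows that do not move let the fingers close. It gives the time, the measured TCP pose, the force and the opening at its end, in the units of the state.
- get_obs(): the state, without advancing time (a new reading comes with each control period).
- camera(name): name is "scene" or "top"; returns the picture (420x560x3 uint8, red, green, blue); there is no depth.
- camera_model(name): a dict with "fovy" (degrees; the focal length in pixels is half the picture's height over the tangent of half this angle, whatever the lens; pixels are square), "cx", "cy" (the principal point, pixels), "k1" (the pictures are not rectified: a ray, as slopes to the right and down, at radius r is drawn at 1 + k1 r^2 times it, then the intrinsics apply), "pose" (4x4, takes a point from camera to world coordinates). Camera axes: x right, y down, z forward; pixel columns grow to the right and rows downward; lengths in m; the calibration is good to about 2 mm. A picture is of the moment at which its call begins. camera_model takes no time and is no camera call.
- job_done(): hands the job in, once; it reports no verdict.
Trained networks look in the newest picture that a camera, given by its name, has taken for a name from the list of things; names that differ only in an ending like _2 or _b are one class to them, and where a whole thing is asked for, a point or a joint stands for the part that bears it (a point fixed in the world has none). Each returns a list of dicts, best first, with "conf" (0 to 1); they miss things now and then, are a little off and sometimes report something else, mostly with a low value. They report only what shows in the picture. A call takes as long as a camera call. They do not tell look-alikes from the thing itself.
- masks_of(target, camera): "pixels" (420x560 bool, what is visible of it) and "at" ([column, row] in pixels, amid what is visible of it).
The state is a dict: "clock": time; "joint_pos": joint angles; "joint_vel": joint speeds; "tau": joint torques, N m; "eef_pos": TCP position; "tool_rot": TCP orientation; "ft_force": force on the tool from outside, world axes, zero at the start; "ft_torque": the same for the moment, N m; "grip_width": finger opening in m.
Only numpy, scipy, OpenCV 4.12 (cv2) and the standard library are available. Lean on these libraries where they do the work, as an engineer would, in place of code of your own. Each camera call takes 0.05 s, during which the arm holds its last target. There are 200 camera calls.

## Working session

There is one attempt and no reset: what is moved stays moved. The work goes in short steps, Python scripts to look and compute and a tool call to move; the robot and the scene stay as the last step left them, time stands still between calls to the robot, and variables do not carry over. Pictures are saved under pics/ and viewed, about 12 in all and at most 16, crops included, and the job is handed in when it is done.

Besides the shell and the picture viewer there is one more tool, called after "Request:" as a command line: name --argument value ..., lists and objects as JSON in quotes. jog_arm: Moves the arm, as the interface text tells. Its arguments: {"type":"object","properties":{"deltas":{"type":"array"}},"required":["deltas"]}

```bash
mkdir -p pics
cat > h.py <<'E'
import numpy as np, cv2
from workcell import *
def snap(n,f):
    im=camera(n); cv2.imwrite(f'pics/{f}.png',cv2.cvtColor(im,cv2.COLOR_RGB2BGR)); return im
def cm(n):
    m=camera_model(n); f=210/np.tan(np.radians(m['fovy']/2)); return m,f,np.array(m['pose'])
def px2z(n,uv,z):
    m,f,P=cm(n); d=np.array([(uv[0]-m['cx'])/f,(uv[1]-m['cy'])/f]); s=d.copy()
    for _ in range(20): s=d/(1+m['k1']*(s@s))
    r=P[:3,:3]@np.array([s[0],s[1],1]); o=P[:3,3]; return o+r*(z-o[2])/r[2]
def proj(n,p):
    m,f,P=cm(n); q=P[:3,:3].T@(np.asarray(p)-P[:3,3]); s=q[:2]/q[2]; s=s*(1+m['k1']*(s@s)); return s*f+[m['cx'],m['cy']]
E
python3 - <<'E'
from h import *
o=get_obs(); print(o['clock'],o['eef_pos'],o['tool_rot'])
for n in('scene','top'):
    snap(n,n+'0'); m=camera_model(n); print(n,m['fovy'],m['k1'],m['cx'],m['cy']); print(np.round(m['pose'],3))
E
```

```text
0.0 [0.19022999 0.46173796 0.2304117 ] [ 1.94172135e-01  9.80966939e-01 -1.00275487e-03 -2.01380474e-04]
scene 46.3760777540765 -0.10019301734301647 280.77034504574004 213.8863867895869
[[ 0.321  0.542 -0.777  1.499]
 [ 0.947 -0.195  0.255 -0.361]
 [-0.014 -0.817 -0.576  0.824]
 [ 0.     0.     0.     1.   ]]
top 46.92738834156194 -0.033262714296146585 275.69913993478895 200.92301261527297
[[-0.008 -0.985  0.17   0.326]
 [-1.     0.01   0.009 -0.061]
 [-0.011 -0.17  -0.985  1.248]
 [ 0.     0.     0.     1.   ]]
```

View pics/scene0.png

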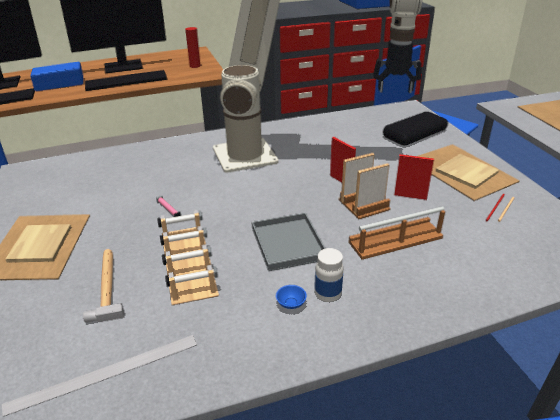

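View pics/top0.png

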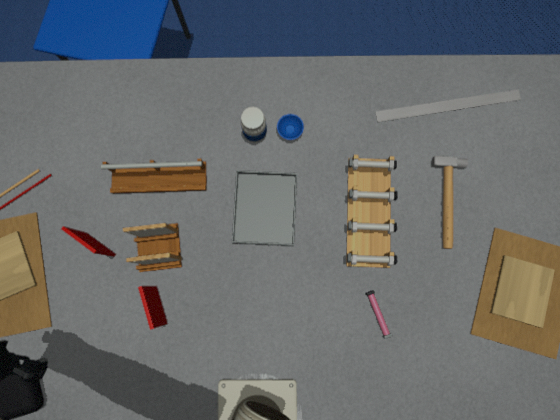

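Run:
```python
import cv2, numpy as np
t=cv2.imread('pics/top0.png'); s=cv2.imread('pics/scene0.png')
r=lambda i,x,y,w,h:cv2.resize(i[y:y+h,x:x+w],(400,300),interpolation=cv2.INTER_CUBIC)
a=np.hstack([r(t,310,145,160,120),r(t,90,150,160,120)])
b=np.hstack([r(s,130,205,133,100),r(s,320,140,160,120)])
cv2.imwrite('pics/c0.png',np.vstack([a,b]))
```

```text
(no output)
```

View pics/c0.png

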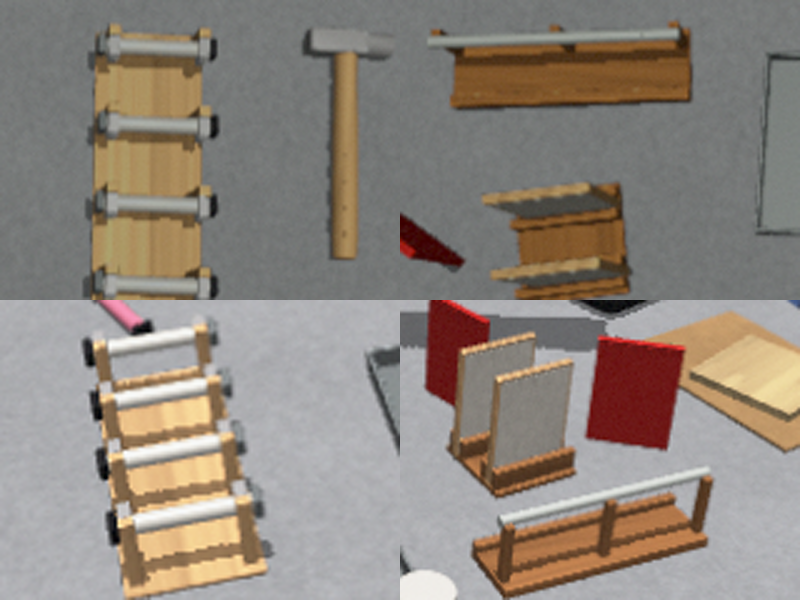

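Run:
```python
from h import *
import pickle
D={}
for n in('top','scene'):
    camera(n)
    for t in('clip_rack','board_block','stand','pen_tray_in','board1_mid','marker1_mid'):
        L=masks_of(t,n); D[n,t]=L
        for q in L: 
            ys,xs=np.where(q['pixels']); r=cv2.minAreaRect(np.c_[xs,ys].astype(np.float32))
            print(n,t,round(q['conf'],2),np.round(q['at'],1),len(xs),[np.round(v,1) for v in r])
pickle.dump(D,open('D.pkl','wb'))
print(get_obs()['clock'])
for n,p in(('top',[.5,-.3,.05]),): print(px2z(n,proj(n,p),.05))
```

```text
top clip_rack 0.62 [370.  211.6] 3884 [array([370.3, 211. ]), array([ 47. , 111.6]), np.float64(0.9)]
top clip_rack 0.39 [158.6 175.7] 2821 [array([153.3, 175.6]), array([ 32.2, 104. ]), np.float64(88.0)]
top board_block 0.67 [159.4 244.3] 1271 [array([156.6, 246.5]), array([45.9, 46. ]), np.float64(83.3)]
top stand 0.81 [159.2 174.4] 2835 [array([153.9, 176. ]), array([ 31.1, 103.2]), np.float64(88.2)]
top pen_tray_in 0.97 [265.  208.8] 4450 [array([264.4, 207.2]), array([62.1, 73.5]), np.float64(3.4)]
top board1_mid 0.97 [151.2 305.2] 784 [array([152.8, 305.9]), array([43.3, 19.2]), np.float64(74.4)]
top board1_mid 0.76 [155.7 256.4] 389 [array([154. , 258.3]), array([ 8.6, 54. ]), np.float64(82.9)]
top board1_mid 0.75 [ 91.2 240.3] 599 [array([ 88.2, 241.5]), array([59.6, 13.3]), np.float64(33.7)]
top board1_mid 0.7 [160.6 176.8] 2864 [array([154. , 176.6]), array([ 31.4, 103.1]), np.float64(87.5)]
top marker1_mid 0.65 [370.1 259.5] 216 [array([371.5, 258.5]), array([ 7., 47.]), np.float64(90.0)]
top marker1_mid 0.57 [372.  193.7] 260 [array([372.5, 194. ]), array([49.1,  7. ]), n
[... 369 characters left out ...]
([288.1, 240.2]), array([52.2, 66.5]), np.float64(78.7)]
scene board1_mid 0.93 [414.1 176.2] 1398 [array([413.7, 177.1]), array([35.7, 42.1]), np.float64(6.3)]
scene board1_mid 0.84 [352.7 168.3] 755 [array([351.6, 172.9]), array([26. , 55.7]), np.float64(34.2)]
scene board1_mid 0.8 [340.2 156.4] 680 [array([336.8, 158.1]), array([28.4, 36.5]), np.float64(30.3)]
scene board1_mid 0.52 [396.2 233.8] 2703 [array([397.9, 232.9]), array([32.7, 99.7]), np.float64(76.0)]
scene marker1_mid 0.47 [182.9 220.2] 141 [array([175.9, 219.4]), array([ 6.2, 36.8]), np.float64(81.4)]
scene marker1_mid 0.25 [328.8 274.9] 1339 [array([328.5, 274.6]), array([27.8, 53.2]), np.float64(3.0)]
0.8
[ 0.5  -0.3   0.05]
```

Run:
```python
import cv2, numpy as np
t=cv2.imread('pics/top0.png'); s=cv2.imread('pics/scene0.png')
r=lambda i,x,y,w,h,W,H:cv2.resize(i[y:y+h,x:x+w],(W,H),interpolation=cv2.INTER_CUBIC)
a=np.hstack([r(t,115,215,80,60,480,360),r(s,335,145,53,75,254,360)[:, :254]])
cv2.imwrite('pics/c1.png',np.vstack([a[:, :734],r(t,95,150,122,40,734,240)]))
```

```text
(no output)
```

View pics/c1.png

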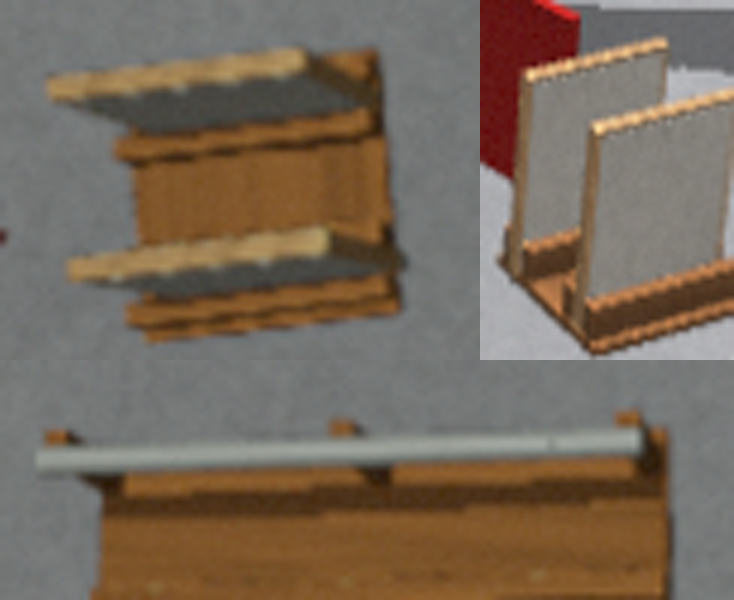

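Run:
```python
from h import *
t=cv2.imread('pics/top0.png')
r=lambda i,x,y,w,h,W,H:cv2.resize(i[y:y+h,x:x+w],(W,H),interpolation=cv2.INTER_CUBIC)
cv2.imwrite('pics/c2.png',np.hstack([r(t,340,150,66,60,396,360),r(t,340,210,66,60,396,360)]))
def seg(a,b,z):
    A,B=px2z('top',a,z),px2z('top',b,z); d=A-B
    print('mid',np.round((A+B)/2,4),'len',np.linalg.norm(d).round(4),'yaw(y dir)',np.degrees(np.arctan2(-d[0],d[1])).round(2)); return A,B
seg((122.8,229.75),(165.4,224.75),.148)
seg((126.1,259.9),(169.6,254.6),.148)
c=lambda x,y:((x+.5)/6.016-.5+95,(y+.5)/6.016-.5+150)
seg(c(38,102),c(640,82),.083)
seg((110.8,192.8),(206,190),.0)
# tray: rim outer at z .025
import pickle
D=pickle.load(open('D.pkl','rb'))
q=D['top','pen_tray_in'][0]['pixels']; ys,xs=np.where(q)
P=np.array([px2z('top',(x,y),.02)[:2] for x,y in zip(xs,ys)]).astype(np.float32)
print('tray',cv2.minAreaRect(P))
for n,t_ in(('top','board_block'),):
    ys,xs=np.where(D[n,t_][0]['pixels']); print(cv2.minAreaRect(np.array([px2z(n,(x,y),.033)[:2] for x,y in zip(xs,ys)]).astype(np.float32)))
for q in D['top','marker1_mid']:
    ys,xs=np.where(q['pixels']); print(cv2.minAreaRect(np.array([px2z('top',(x,y),.055)[:2] for x,y in zip(xs,ys)]).astype(np.float32)))
for q in D['top','board1_mid']: print('b',px2z('top',q['at'],.1))
for n,f in (('glue',(253,117)),('dish',(290,127)),('red1',(91,243)),('red2',(152,306))): print(n,px2z('top',f,.1 if n=='glue' else .02))
```

```text
mid [0.4575 0.2517 0.148 ] len 0.0988 yaw(y dir) 6.23
mid [0.3888 0.2406 0.148 ] len 0.0999 yaw(y dir) 6.51
mid [0.6213 0.2595 0.083 ] len 0.2506 yaw(y dir) 1.24
mid [0.5701 0.2598 0.    ] len 0.2527 yaw(y dir) 1.1Traceback (most recent call last):
  File "<stdin>", line 17, in <module>
  File "h.py", line 8, in px2z
    m,f,P=cm(n); d=np.array([(uv[0]-m['cx'])/f,(uv[1]-m['cy'])/f]); s=d.copy()
          ~~^^^
  File "h.py", line 6, in cm
    m=camera_model(n); f=210/np.tan(np.radians(m['fovy']/2)); return m,f,np.array(m['pose'])
ValueError: time passes only in moves, steps and waits
```

View pics/c2.png

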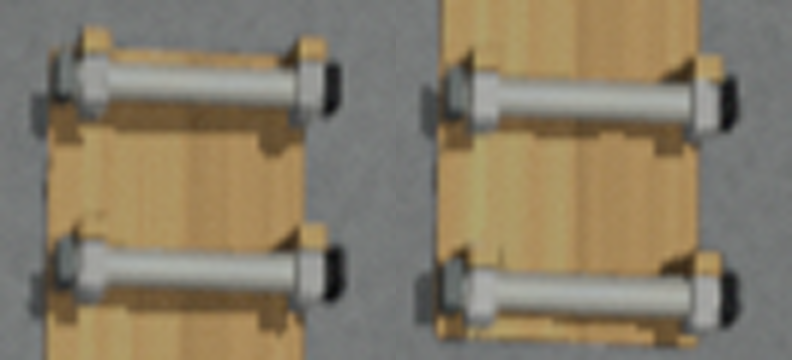

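```bash
python3 - <<'E'
s=open('h.py').read()
s=s.replace("def cm(n):\n    m=camera_model(n);","import os,pickle\nif not os.path.exists('cam.pkl'): pickle.dump({n:camera_model(n) for n in('top','scene')},open('cam.pkl','wb'))\nCAM=pickle.load(open('cam.pkl','rb'))\ndef cm(n):\n    m=CAM[n];")
open('h.py','w').write(s)
E
python3 - <<'E'
from h import *
from scipy.optimize import least_squares
D=pickle.load(open('D.pkl','rb'))
c=lambda x,y,oy:((x+.5)/6-.5+340,(y+.5)/6-.5+oy)
obs=[(57,76,150),(338,88,150),(58,262,150),(342,273,150),(53,94,210),(340,104,210),(49,284,210),(341,297,210)]
M=[(x,s) for x in(.12,.04,-.04,-.12) for s in(.06,-.06)]
def pr(p): 
    ca,sa=np.cos(p[2]),np.sin(p[2]); return np.array([proj('top',[p[0]+ca*x-sa*y,p[1]+sa*x+ca*y,.055]) for x,y in M])
O=np.array([c(*o) for o in obs])
r=least_squares(lambda p:(pr(p)-O).ravel(),[.5,-.3,0]); print('rack',r.x,np.degrees(r.x[2]),np.round(r.fun.reshape(-1,2),1).tolist())
def rect(q,z):
    ys,xs=np.where(q['pixels']); return cv2.minAreaRect(np.array([px2z('top',(x,y),z)[:2] for x,y in zip(xs,ys)]).astype(np.float32))
print('tray',rect(D['top','pen_tray_in'][0],.02)); print('block',rect(D['top','board_block'][0],.033))
for q in D['top','marker1_mid']: print('mk',rect(q,.055))
for n,f in (('glue',(253,117)),('dish',(290,127)),('red1',(91,243)),('red2',(152,306))): print(n,px2z('top',f,.1 if n=='glue' else .02))
E
```

```text
rack [ 0.50671188 -0.2912982  -0.04868512] -2.7894521470925304 [[0.0, 0.0], [0.5, -0.2], [-0.6, 0.0], [-0.1, -0.0], [-0.3, -0.3], [0.3, -0.1], [-0.1, 0.4], [0.2, 0.1]]
tray ((0.5233040452003479, -0.020242348313331604), (0.15849123895168304, 0.19181016087532043), 86.9211196899414)
block ((0.42137089371681213, 0.25044822692871094), (0.11605561524629593, 0.11538194119930267), 8.131877899169922)
mk ((0.3863855302333832, -0.2839139699935913), (0.11537087708711624, 0.017072755843400955), 89.40756225585938)
mk ((0.5471130013465881, -0.2930743396282196), (0.1228456050157547, 0.017965907230973244), 88.15544891357422)
glue [0.73640468 0.00391932 0.1       ]
dish [ 0.73608663 -0.08950155  0.02      ]
red1 [0.43343529 0.42379694 0.02      ]
red2 [0.27476938 0.26116737 0.02      ]
```

```bash
cat > plan.py <<'E'
import sys,numpy as np
from workcell import get_obs
from scipy.spatial.transform import Rotation as R
def tool(theta,tilt=0):   # tool y at yaw theta (deg), tilt (rad) top towards tool y
    return R.from_euler('z',theta,degrees=True)*R.from_euler('y',tilt)*R.from_matrix(np.array([[0,1,0],[1,0,0],[0,0,-1.]]))
def plan(wps,step=45,ang=8,p=None,q=None):
    """wps: (x,y,z,theta,tilt,grip[,step]); prints rows from the measured pose"""
    o=get_obs()
    if p is None: p=np.array(o['eef_pos']); q=R.from_quat(o['tool_rot'])
    print('t',round(o['clock'],2),'at',np.round(p,4),'w',round(o['grip_width'],4),'f',np.round(o['ft_force'],1))
    for w in wps:
        s=w[6] if len(w)>6 else step
        T=tool(w[3],w[4]); dp=np.array(w[:3])-p; rv=(T*q.inv()).as_rotvec(degrees=True)
        n=max(1,int(np.ceil(max(np.linalg.norm(dp)*1000/s,np.linalg.norm(rv)/ang))))
        out=[]
        for k in range(n):
            q2=R.from_rotvec(rv*(k+1)/n,degrees=True)*q; q1=R.from_rotvec(rv*k/n,degrees=True)*q
            out.append([round(float(v),1) for v in np.r_[q1.inv().apply(dp/n)*1000,(q1.inv()*q2).as_rotvec(degrees=True)]]+[w[5]])
        print('wp',w)
        for r in out: print('  ',r)
        p=np.array(w[:3]); q=T
E
python3 - <<'E'
from plan import *
plan([(.4575,.2517,.235,6.4,0,50),(.4575,.2517,.105,6.4,0,50)])
from h import *
print(px2z('top',(145,286),.14),px2z('top',(151,288),.0))
E
```

```text
t 0.8 at [0.1904 0.4623 0.2313] w 0.0854 f [-0.3  0.8 -0. ]
wp (0.4575, 0.2517, 0.235, 6.4, 0, 50)
   [-40.9, -11.6, -0.5, -0.0, -0.0, 7.7, 50]
   [-42.1, -6.1, -0.5, -0.0, -0.0, 7.7, 50]
   [-42.5, -0.4, -0.5, -0.0, -0.0, 7.7, 50]
   [-42.2, 5.2, -0.5, -0.0, -0.0, 7.7, 50]
   [-41.1, 10.8, -0.5, -0.0, -0.0, 7.7, 50]
   [-39.3, 16.2, -0.5, -0.0, -0.0, 7.7, 50]
   [-36.8, 21.3, -0.5, -0.0, -0.0, 7.7, 50]
   [-33.6, 26.0, -0.5, -0.0, -0.0, 7.7, 50]
wp (0.4575, 0.2517, 0.105, 6.4, 0, 50)
   [0.0, 0.0, 43.3, 0.0, 0.0, 0.0, 50]
   [0.0, 0.0, 43.3, 0.0, 0.0, 0.0, 50]
   [0.0, 0.0, 43.3, 0.0, 0.0, 0.0, 50]
[0.32435856 0.24706745 0.14      ] [0.31903722 0.27043309 0.        ]
```

Request:
jog_arm --deltas '[[[-41,-12,-1,0,0,7.7,50],[-42,-6,-1,0,0,7.7,50],[-42.5,0,-1,0,0,7.7,50],[-42,5,-1,0,0,7.7,50],[-41,11,-1,0,0,7.7,50]]]'

```text
clock: 1.3
eef_pos: [0.3577, 0.33, 0.2362]
tool_rot: [0.512, 0.859, 0.001, -0.001]
ft_force: [-0.5, 0.4, 0.7]
grip_width: 0.05
```

Request:
jog_arm --deltas '[[[-39,16,0,0,0,7.7,50],[-37,21,0,0,0,7.7,50],[-34,26,0,0,0,7.7,50],[0,0,0,0,0,0,50]]]'

```text
clock: 1.7
eef_pos: [0.4629, 0.2414, 0.2365]
tool_rot: [0.683, 0.73, 0.002, 0.0]
ft_force: [-1.0, 0.1, -0.0]
grip_width: 0.0502
```

```bash
python3 -c "
from plan import *
plan([(.4575,.2517,.235,6.4,0,50),(.4575,.2517,.105,6.4,0,50)])"
```

```text
t 1.7 at [0.4629 0.2414 0.2365] w 0.0502 f [-1.   0.1 -0. ]
wp (0.4575, 0.2517, 0.235, 6.4, 0, 50)
   [10.7, -4.7, 1.5, 0.2, -0.2, -2.6, 50]
wp (0.4575, 0.2517, 0.105, 6.4, 0, 50)
   [0.0, 0.0, 43.3, 0.0, 0.0, 0.0, 50]
   [0.0, 0.0, 43.3, 0.0, 0.0, 0.0, 50]
   [0.0, 0.0, 43.3, 0.0, 0.0, 0.0, 50]
```

Request:
jog_arm --deltas '[[[10.7,-4.7,1.5,0,0,-2.6,50],[0,0,43,0,0,0,50],[0,0,43,0,0,0,50],[0,0,43,0,0,0,50],[0,0,0,0,0,0,50]]]'

```text
clock: 2.2
eef_pos: [0.4559, 0.2584, 0.1046]
tool_rot: [0.66, 0.751, 0.006, -0.0]
ft_force: [-1.8, -0.9, -0.3]
grip_width: 0.0501
```

Request:
jog_arm --deltas '[[[0,0,0,0,0,0,20],[0,0,0,0,0,0,6],[0,0,0,0,0,0,0],[0,0,0,0,0,0,0],[0,0,0,0,0,0,0]]]'

```text
clock: 2.7
eef_pos: [0.4568, 0.2635, 0.1119]
tool_rot: [0.657, 0.754, 0.01, 0.001]
ft_force: [-1.3, -1.0, -1.8]
grip_width: 0.008
```

```bash
python3 -c "
from plan import *
plan([(.4575,.2517,.20,6.4,0,0)])"
```

```text
t 2.7 at [0.4568 0.2635 0.1119] w 0.008 f [-1.3 -1.  -1.8]
wp (0.4575, 0.2517, 0.2, 6.4, 0, 0)
   [-5.4, 0.2, -44.1, 0.5, -0.3, 0.8, 0]
   [-5.6, -0.1, -44.1, 0.5, -0.3, 0.8, 0]
```

Request:
jog_arm --deltas '[[[-2,0,-30,0.5,0,0,0],[-2,0,-35,0,0,0,0],[-2,0,-20,0,0,0,0]]]'

```text
clock: 3.0
eef_pos: [0.4574, 0.2557, 0.1979]
tool_rot: [0.657, 0.754, 0.006, -0.002]
ft_force: [1.3, -0.4, -0.7]
grip_width: 0.0084
```

```bash
python3 -c "
from plan import *
plan([(.4575,.2517,.20,6.4,0,0)])
from h import *
a=snap('scene','s1');b=snap('top','t1')
c=cv2.imread('pics/s1.png')[100:260,300:480];d=cv2.imread('pics/t1.png')[150:310,60:240]
cv2.imwrite('pics/v1.png',np.hstack([cv2.resize(c,(400,356)),cv2.resize(d,(400,356))]))"
```

```text
t 3.0 at [0.4574 0.2557 0.1979] w 0.0084 f [ 1.3 -0.4 -0.7]
wp (0.4575, 0.2517, 0.2, 6.4, 0, 0)
   [-4.0, -0.4, -2.1, 0.4, -0.6, 1.5, 0]
```

View pics/v1.png

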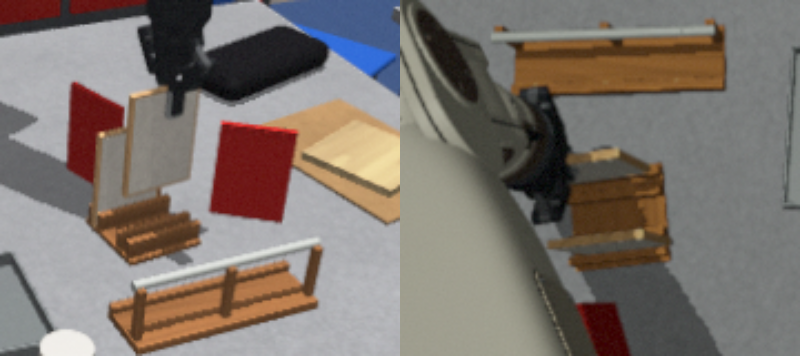

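```bash
python3 -c "
from plan import *
plan([(.6147,.214,.205,1.2,.25,0,35),(.6147,.214,.14,1.2,.25,0,30)])"
```

```text
t 3.1 at [0.4587 0.2563 0.199 ] w 0.008 f [ 0.6  0.6 -1.7]
wp (0.6147, 0.214, 0.205, 1.2, 0.25, 0, 35)
   [-12.6, 29.8, -1.0, 3.0, 0.0, 1.3, 0]
   [-11.9, 30.0, -2.6, 3.0, 0.0, 1.3, 0]
   [-11.2, 30.0, -4.1, 3.0, 0.0, 1.3, 0]
   [-10.5, 30.0, -5.7, 3.0, 0.0, 1.3, 0]
   [-9.8, 29.9, -7.3, 3.0, 0.0, 1.3, 0]
wp (0.6147, 0.214, 0.14, 1.2, 0.25, 0, 30)
   [0.0, 5.4, 21.0, 0.0, 0.0, 0.0, 0]
   [0.0, 5.4, 21.0, 0.0, 0.0, 0.0, 0]
   [0.0, 5.4, 21.0, 0.0, 0.0, 0.0, 0]
```

Request:
jog_arm --deltas '[[[-12.6,29.8,-1,3,0,1.3,0],[-12,30,-2.6,3,0,1.3,0],[-11,30,-4.1,3,0,1.3,0],[-10.5,30,-5.7,3,0,1.3,0],[-9.8,30,-7.3,3,0,1.3,0]]]'

```text
clock: 3.6
eef_pos: [0.6087, 0.2136, 0.2001]
tool_rot: [0.691, 0.711, -0.096, -0.091]
ft_force: [1.2, 1.3, -0.4]
grip_width: 0.0081
```

```bash
python3 -c "
from plan import *
plan([(.6147,.214,.205,1.2,.25,0,35),(.6147,.214,.14,1.2,.25,0,30)])
print(np.round(get_obs()['joint_pos'],2))
from h import *
snap('scene','s2')
c=cv2.imread('pics/s2.png')[100:260,320:480]
cv2.imwrite('pics/v2.png',cv2.resize(c,(560,560),interpolation=cv2.INTER_CUBIC))"
```

```text
t 3.6 at [0.6087 0.2136 0.2001] w 0.0081 f [ 1.2  1.3 -0.4]
wp (0.6147, 0.214, 0.205, 1.2, 0.25, 0, 35)
   [0.2, 4.5, -6.3, -0.9, 0.3, 0.4, 0]
wp (0.6147, 0.214, 0.14, 1.2, 0.25, 0, 30)
   [0.0, 5.4, 21.0, 0.0, 0.0, 0.0, 0]
   [0.0, 5.4, 21.0, 0.0, 0.0, 0.0, 0]
   [0.0, 5.4, 21.0, 0.0, 0.0, 0.0, 0]
[0.31 0.81 0.81 1.83 0.07 1.84]
```

View pics/v2.png

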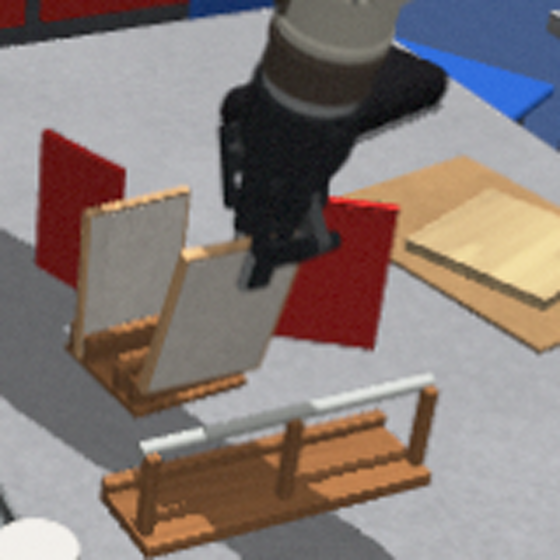

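```bash
python3 -c "
from plan import *
from h import *
g=lambda x,y:((x+.5)/3.5-.5+320,(y+.5)/3.5-.5+100)
for p in((145,392),(262,364)): print(px2z('scene',g(*p),.098))
plan([(.6147,.214,.14,1.2,.25,0,30)])"
```

```text
[0.58048172 0.15883701 0.098     ]
[0.5772221  0.25899487 0.098     ]
t 3.65 at [0.6157 0.2116 0.1917] w 0.008 f [  6.1  -0.6 -13.5]
wp (0.6147, 0.214, 0.14, 1.2, 0.25, 0, 30)
   [1.4, 6.4, 25.1, -0.6, 0.2, 0.1, 0]
   [1.3, 6.2, 25.1, -0.6, 0.2, 0.1, 0]
```

Request:
jog_arm --deltas '[[[-6,6,24,-0.6,0,0,0],[0,5,22,-0.6,0,0,0],[0,0,0,0,0,0,0]]]'

```text
clock: 3.95
eef_pos: [0.6179, 0.2032, 0.1292]
tool_rot: [0.694, 0.708, -0.096, -0.087]
ft_force: [-0.5, -0.1, -1.7]
grip_width: 0.008
```

```bash
python3 -c "
from plan import *
plan([(.6147,.206,.125,1.2,.25,0,30),(.6147,.206,.115,1.2,.25,0,5)])"
```

```text
t 3.95 at [0.6179 0.2032 0.1292] w 0.008 f [-0.5 -0.1 -1.7]
wp (0.6147, 0.206, 0.125, 1.2, 0.25, 0, 30)
   [2.9, -2.0, 4.8, -0.5, 0.5, -0.2, 0]
wp (0.6147, 0.206, 0.115, 1.2, 0.25, 0, 5)
   [0.0, 1.2, 4.8, 0.0, 0.0, 0.0, 0]
   [0.0, 1.2, 4.8, 0.0, 0.0, 0.0, 0]
```

Request:
jog_arm --deltas '[[[2.5,-2.5,4.5,-0.5,0,0,0],[0,1,3,0,0,0,0],[0,1,3,0,0,0,0]]]'

```text
clock: 4.25
eef_pos: [0.6137, 0.2053, 0.1184]
tool_rot: [0.695, 0.708, -0.094, -0.084]
ft_force: [-0.1, 0.4, -0.9]
grip_width: 0.0084
```

```bash
python3 -c "
from plan import *
plan([(.6137,.206,.115,1.2,.25,0,5)])
from h import *
snap('scene','s3')
c=cv2.imread('pics/s3.png')[130:270,330:470]
cv2.imwrite('pics/v3.png',cv2.resize(c,(560,560),interpolation=cv2.INTER_CUBIC))"
```

```text
t 4.25 at [0.6137 0.2053 0.1184] w 0.0084 f [-0.1  0.4 -0.9]
wp (0.6137, 0.206, 0.115, 1.2, 0.25, 0, 5)
   [0.8, 0.9, 3.3, -0.1, 0.6, -0.2, 0]
```

View pics/v3.png

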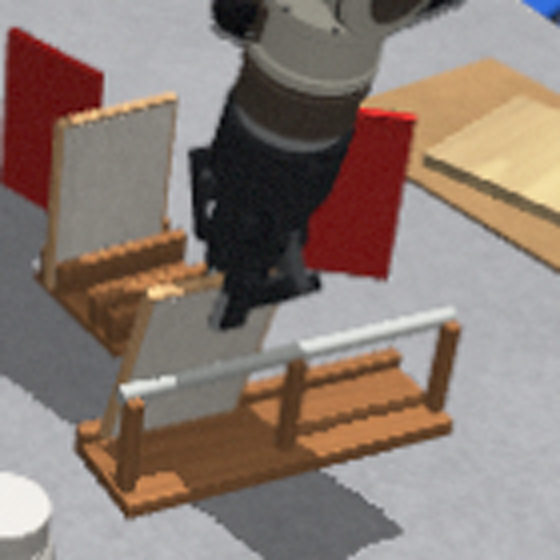

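Request:
jog_arm --deltas '[[[0,1,4,0,0,0,0],[0,0.5,2,0,0,0,0]]]'

```text
clock: 4.5
eef_pos: [0.6143, 0.2057, 0.1133]
tool_rot: [0.695, 0.709, -0.092, -0.084]
ft_force: [0.1, 0.5, -0.9]
grip_width: 0.0082
```

Request:
jog_arm --deltas '[[[0,0.5,2,0,0,0,0],[0,0.5,2,0,0,0,0]]]'

```text
clock: 4.7
eef_pos: [0.615, 0.2056, 0.111]
tool_rot: [0.695, 0.709, -0.091, -0.083]
ft_force: [-0.4, -1.7, 9.4]
grip_width: 0.0083
```

Request:
jog_arm --deltas '[[[0,0,-0.5,0,0,0,12],[0,0,0,0,0,0,16],[0,0,0,0,0,0,22],[0,0,0,0,0,0,30],[0,0,0,0,0,0,40]]]'

```text
clock: 5.2
eef_pos: [0.6158, 0.2058, 0.1126]
tool_rot: [0.695, 0.709, -0.09, -0.082]
ft_force: [0.1, -0.6, -0.6]
grip_width: 0.0399
```

```bash
python3 -c "
from plan import *
plan([(.625,.206,.2,1.2,.25,40,25)])
from h import *
snap('scene','s4')
c=cv2.imread('pics/s4.png')[130:270,330:470]
cv2.imwrite('pics/v4.png',cv2.resize(c,(560,560),interpolation=cv2.INTER_CUBIC))"
```

```text
t 5.2 at [0.6158 0.2058 0.1126] w 0.0399 f [ 0.1 -0.6 -0.6]
wp (0.625, 0.206, 0.2, 1.2, 0.25, 40, 25)
   [-0.2, -3.1, -21.8, 0.1, 0.1, -0.0, 40]
   [-0.1, -3.1, -21.8, 0.1, 0.1, -0.0, 40]
   [-0.1, -3.1, -21.8, 0.1, 0.1, -0.0, 40]
   [-0.0, -3.2, -21.8, 0.1, 0.1, -0.0, 40]
```

View pics/v4.png

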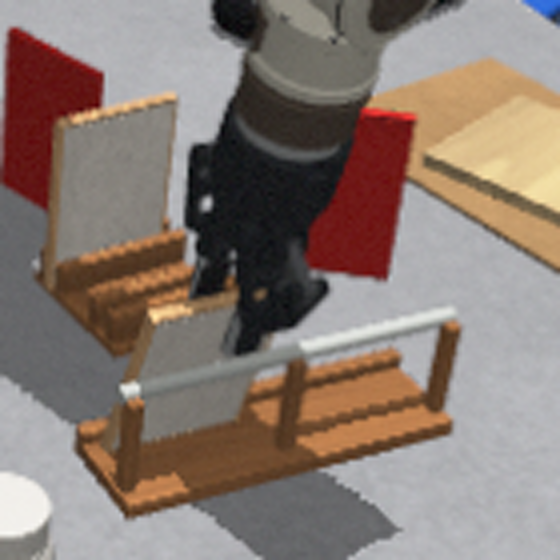

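Request:
jog_arm --deltas '[[[0,-2,-22,0,0,0,40],[0,-2,-30,0,0,0,40],[0,-3,-40,0,0,0,50],[0,-3,-40,0,0,0,50]]]'

```text
clock: 5.65
eef_pos: [0.6343, 0.2065, 0.2388]
tool_rot: [0.694, 0.708, -0.098, -0.087]
ft_force: [3.0, 1.0, 0.3]
grip_width: 0.0502
```

```bash
python3 -c "
from plan import *
plan([(.3888,.235,.24,6.4,0,50),(.3888,.235,.104,6.4,0,50)])"
```

```text
t 5.65 at [0.6343 0.2065 0.2388] w 0.0502 f [3.  1.  0.3]
wp (0.3888, 0.235, 0.24, 6.4, 0, 50)
   [5.6, -39.5, 10.3, -2.5, 0.0, -0.9, 50]
   [6.2, -39.8, 8.6, -2.5, 0.0, -0.9, 50]
   [6.8, -40.0, 6.8, -2.5, 0.0, -0.9, 50]
   [7.5, -40.2, 5.1, -2.5, 0.0, -0.9, 50]
   [8.1, -40.3, 3.3, -2.5, 0.0, -0.9, 50]
   [8.7, -40.2, 1.6, -2.5, 0.0, -0.9, 50]
wp (0.3888, 0.235, 0.104, 6.4, 0, 50)
   [0.0, 0.0, 34.0, 0.0, 0.0, 0.0, 50]
   [0.0, 0.0, 34.0, 0.0, 0.0, 0.0, 50]
   [0.0, 0.0, 34.0, 0.0, 0.0, 0.0, 50]
   [0.0, 0.0, 34.0, 0.0, 0.0, 0.0, 50]
```

Request:
jog_arm --deltas '[[[5.6,-39.5,8,-2.5,0,-0.9,50],[6,-40,7,-2.5,0,-0.9,50],[7,-40,6,-2.5,0,-0.9,50],[7.5,-40,5,-2.5,0,-0.9,50],[8,-40,3,-2.5,0,-0.9,50]]]'

```text
clock: 6.15
eef_pos: [0.4707, 0.2373, 0.2393]
tool_rot: [0.675, 0.738, -0.004, -0.008]
ft_force: [-0.1, 0.7, 1.3]
grip_width: 0.0502
```

Request:
jog_arm --deltas '[[[8.7,-40,1.6,-2.5,0,-0.9,50],[0,0,0,0,0,0,50]]]'

```text
clock: 6.35
eef_pos: [0.4196, 0.2403, 0.2365]
tool_rot: [0.667, 0.745, 0.01, 0.005]
ft_force: [0.7, -1.0, -0.1]
grip_width: 0.05
```

```bash
python3 -c "
from plan import *
plan([(.3888,.235,.24,6.4,0,50),(.3888,.235,.104,6.4,0,50)])"
```

```text
t 6.35 at [0.4196 0.2403 0.2365] w 0.05 f [ 0.7 -1.  -0.1]
wp (0.3888, 0.235, 0.24, 6.4, 0, 50)
   [-1.9, -31.1, -4.2, 1.2, -0.3, -0.1, 50]
wp (0.3888, 0.235, 0.104, 6.4, 0, 50)
   [0.0, 0.0, 34.0, 0.0, 0.0, 0.0, 50]
   [0.0, 0.0, 34.0, 0.0, 0.0, 0.0, 50]
   [0.0, 0.0, 34.0, 0.0, 0.0, 0.0, 50]
   [0.0, 0.0, 34.0, 0.0, 0.0, 0.0, 50]
```

Request:
jog_arm --deltas '[[[-2,-31,-4,1.2,0,0,50],[0,0,0,0,0,0,50],[0,0,34,0,0,0,50]]]'

```text
clock: 6.65
eef_pos: [0.3887, 0.2366, 0.2104]
tool_rot: [0.666, 0.746, 0.007, -0.0]
ft_force: [0.6, 1.3, -0.7]
grip_width: 0.0497
```

```bash
python3 -c "
from plan import *
plan([(.3888,.235,.15,6.4,0,50),(.3888,.235,.104,6.4,0,50)])"
```

```text
t 6.65 at [0.3887 0.2366 0.2104] w 0.0497 f [ 0.6  1.3 -0.7]
wp (0.3888, 0.235, 0.15, 6.4, 0, 50)
   [-1.1, -0.4, 30.2, 0.3, -0.3, 0.0, 50]
   [-0.9, -0.2, 30.2, 0.3, -0.3, 0.0, 50]
wp (0.3888, 0.235, 0.104, 6.4, 0, 50)
   [0.0, 0.0, 23.0, 0.0, 0.0, 0.0, 50]
   [0.0, 0.0, 23.0, 0.0, 0.0, 0.0, 50]
```

Descend and close, countering the small +y/up drift.

Request:
jog_arm --deltas '[[[-2,0,32,0.3,-0.3,0,50],[-1,0,32,0.3,-0.3,0,50],[-1,0,25,0,-0.3,0,50],[-1,0,17,0,0,0,50],[-1,0,1,0,0,0,30]]]'

```text
clock: 7.15
eef_pos: [0.3933, 0.2314, 0.0984]
tool_rot: [0.666, 0.746, -0.001, 0.003]
ft_force: [-1.0, -0.0, -0.8]
grip_width: 0.0368
```

Request:
jog_arm --deltas '[[[-1,0,1,0,0,0,10],[-1,0,1,0,0,0,0],[-0.5,0,1,0,0,0,0]]]'

```text
clock: 7.45
eef_pos: [0.3942, 0.2297, 0.0972]
tool_rot: [0.667, 0.745, -0.001, 0.001]
ft_force: [-4.9, 1.1, 6.9]
grip_width: 0.0082
```

Request:
jog_arm --deltas '[[[0,0,-3,0,0,0,0],[-1,0,-30,0,0,0,0],[-1,0,-35,0,0,0,0],[-1,0,-30,0,0,0,0],[0,0,0,0,0,0,0]]]'

```text
clock: 7.95
eef_pos: [0.3969, 0.227, 0.2017]
tool_rot: [0.667, 0.745, 0.001, 0.004]
ft_force: [0.5, 0.6, -0.8]
grip_width: 0.0081
```

```bash
python3 -c "
from plan import *
plan([(.6147,.309,.205,1.2,.25,0,35)])"
```

```text
t 7.95 at [0.3969 0.227  0.2017] w 0.0081 f [ 0.5  0.6 -0.8]
wp (0.6147, 0.309, 0.205, 1.2, 0.25, 0, 35)
   [8.2, 32.2, -0.3, 2.1, 0.1, 0.7, 0]
   [8.6, 32.1, -1.4, 2.1, 0.1, 0.7, 0]
   [9.0, 31.9, -2.6, 2.1, 0.1, 0.7, 0]
   [9.4, 31.7, -3.7, 2.1, 0.1, 0.7, 0]
   [9.8, 31.4, -4.9, 2.1, 0.1, 0.7, 0]
   [10.3, 31.1, -6.0, 2.1, 0.1, 0.7, 0]
   [10.7, 30.7, -7.1, 2.1, 0.1, 0.7, 0]
```

Request:
jog_arm --deltas '[[[7.5,32,0,2.1,0,0.7,0],[8,32,-1,2.1,0,0.7,0],[8,32,-2,2.1,0,0.7,0],[8.5,32,-3,2.1,0,0.7,0],[9,31,-4,2.1,0,0.7,0]]]'

```text
clock: 8.45
eef_pos: [0.5522, 0.2809, 0.2021]
tool_rot: [0.687, 0.722, -0.068, -0.058]
ft_force: [1.5, 0.9, -0.7]
grip_width: 0.0079
```

```bash
python3 -c "
from plan import *
plan([(.612,.302,.19,1.2,.25,0,35)])"
```

```text
t 8.45 at [0.5522 0.2809 0.2021] w 0.0079 f [ 1.5  0.9 -0.7]
wp (0.612, 0.302, 0.19, 1.2, 0.25, 0, 35)
   [9.1, 31.0, 0.5, 2.1, 0.5, 0.8, 0]
   [9.5, 30.8, -0.6, 2.1, 0.5, 0.8, 0]
```

Request:
jog_arm --deltas '[[[8,29,0,2.1,0.5,0.8,0],[8,26,-1,2.1,0.5,0.8,0],[0,0,0,0,0,0,0]]]'

```text
clock: 8.75
eef_pos: [0.6129, 0.3002, 0.1813]
tool_rot: [0.695, 0.707, -0.092, -0.089]
ft_force: [-0.6, -0.4, -3.4]
grip_width: 0.0082
```

```bash
python3 -c "
from plan import *
plan([(.612,.302,.12,1.2,.25,0,25)])
from h import *
snap('scene','s5')
c=cv2.imread('pics/s5.png')[130:270,330:470]
cv2.imwrite('pics/v5.png',cv2.resize(c,(560,560),interpolation=cv2.INTER_CUBIC))"
```

```text
t 8.75 at [0.6129 0.3002 0.1813] w 0.0082 f [-0.6 -0.4 -3.4]
wp (0.612, 0.302, 0.12, 1.2, 0.25, 0, 25)
   [0.7, 4.9, 19.8, -0.1, 0.0, -0.1, 0]
   [0.6, 4.8, 19.8, -0.1, 0.0, -0.1, 0]
   [0.6, 4.8, 19.8, -0.1, 0.0, -0.1, 0]
```

View pics/v5.png

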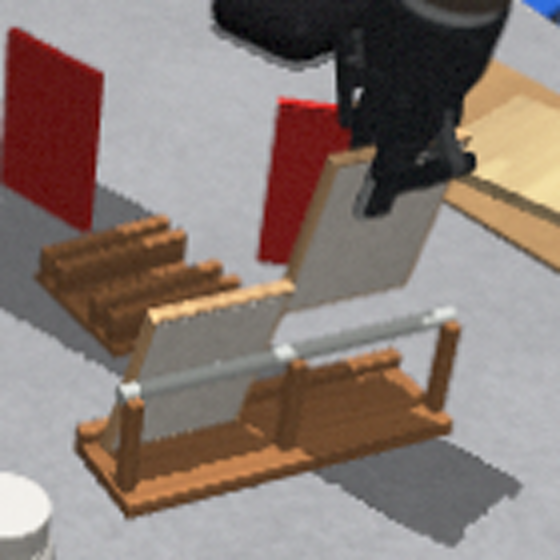

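```bash
python3 -c "
from h import *
for p,z in(((401.7,207.6),.093),((430.9,201.7),.093),((366.7,208.2),.145),((403,200.4),.145)): print(px2z('scene',p,z))"
```

```text
[0.59383194 0.27191324 0.093     ]
[0.59600978 0.360839   0.093     ]
[0.63134987 0.14469137 0.145     ]
[0.63130495 0.2462585  0.145     ]
```

Request:
jog_arm --deltas '[[[0,5,22,0,0,0,0],[0,5,22,0,0,0,0],[0,3,12,0,0,0,0]]]'

```text
clock: 9.1
eef_pos: [0.6101, 0.2999, 0.1282]
tool_rot: [0.695, 0.708, -0.088, -0.087]
ft_force: [0.1, -0.4, -0.6]
grip_width: 0.0084
```

```bash
python3 -c "
from plan import *
plan([(.610,.300,.098,1.2,.25,0,5)])"
```

```text
t 9.1 at [0.6101 0.2999 0.1282] w 0.0084 f [ 0.1 -0.4 -0.6]
wp (0.61, 0.3, 0.098, 1.2, 0.25, 0, 5)
   [0.0, 1.0, 4.2, 0.0, -0.0, -0.0, 0]
   [0.0, 1.0, 4.2, 0.0, -0.0, -0.0, 0]
   [0.0, 1.0, 4.2, 0.0, -0.0, -0.0, 0]
   [0.0, 1.0, 4.2, 0.0, -0.0, -0.0, 0]
   [0.0, 1.0, 4.2, 0.0, -0.0, -0.0, 0]
   [0.0, 1.1, 4.2, 0.0, -0.0, -0.0, 0]
   [0.0, 1.1, 4.2, 0.0, -0.0, -0.0, 0]
```

Request:
jog_arm --deltas '[[[0,2,9,0,0,0,0],[0,2,8,0,0,0,0],[0,1,5,0,0,0,0],[0,1,3,0,0,0,0]]]'

```text
clock: 9.5
eef_pos: [0.6073, 0.2996, 0.1059]
tool_rot: [0.694, 0.709, -0.086, -0.085]
ft_force: [0.9, -0.9, -1.5]
grip_width: 0.0084
```

Request:
jog_arm --deltas '[[[0,0.5,2,0,0,0,0],[0,0.5,2,0,0,0,0]]]'

```text
clock: 9.7
eef_pos: [0.6077, 0.2998, 0.103]
tool_rot: [0.694, 0.709, -0.085, -0.085]
ft_force: [1.1, 0.6, -0.9]
grip_width: 0.0085
```

Request:
jog_arm --deltas '[[[0,3,0,0,0,0,0],[0,1,2,0,0,0,0],[0,0.5,2,0,0,0,0]]]'

```text
clock: 10.0
eef_pos: [0.6123, 0.3004, 0.0995]
tool_rot: [0.695, 0.709, -0.084, -0.085]
ft_force: [-1.1, 0.3, 8.3]
grip_width: 0.0085
```

Request:
jog_arm --deltas '[[[0,0.5,2,0,0,0,0],[0,0.5,2,0,0,0,0]]]'

```text
clock: 10.2
eef_pos: [0.6122, 0.3003, 0.0995]
tool_rot: [0.695, 0.709, -0.083, -0.084]
ft_force: [-2.2, -0.6, 7.6]
grip_width: 0.0082
```

Contact. Release and withdraw.

Request:
jog_arm --deltas '[[[0,0,-0.5,0,0,0,12],[0,0,0,0,0,0,16],[0,0,0,0,0,0,22],[0,0,0,0,0,0,30],[0,0,0,0,0,0,40]]]'

```text
clock: 10.7
eef_pos: [0.6131, 0.3005, 0.1003]
tool_rot: [0.695, 0.709, -0.082, -0.084]
ft_force: [-0.7, -1.1, -0.5]
grip_width: 0.0399
```

Request:
jog_arm --deltas '[[[0,-2,-18,0,0,0,40],[0,-2,-28,0,0,0,40],[0,-3,-40,0,0,0,40],[0,-4,-45,0,0,0,40],[0,-4,-40,0,0,0,40]]]'

```text
clock: 11.2
eef_pos: [0.6053, 0.2849, 0.2607]
tool_rot: [0.693, 0.707, -0.105, -0.095]
ft_force: [-98.0, -39.8, 20.0]
grip_width: 0.0402
```

```bash
python3 -c "
from plan import *
c,s=np.cos(-.0487),np.sin(-.0487)
for x in(-.12,-.04,.04,.12): print('row',x,np.round([.5067+c*x,-.2913+s*x],4))
plan([(.40,.0,.25,-2.8,0,60),(.3869,-.2854,.20,-2.8,0,60)])
from h import *
snap('scene','s6');snap('top','t6')
c=cv2.imread('pics/s6.png')[130:270,330:470]; d=cv2.imread('pics/t6.png')[140:280,220:400]
cv2.imwrite('pics/v6.png',np.hstack([cv2.resize(c,(350,350)),cv2.resize(d,(450,350))]))"
```

```text
row -0.12 [ 0.3868 -0.2855]
row -0.04 [ 0.4667 -0.2894]
row 0.04 [ 0.5467 -0.2932]
row 0.12 [ 0.6266 -0.2971]
t 11.2 at [0.6053 0.2849 0.2607] w 0.0402 f [-98.  -39.8  20. ]
wp (0.4, 0.0, 0.25, -2.8, 0, 60)
   [-35.0, -24.9, 9.0, -2.0, 0.2, 0.5, 60]
   [-35.2, -24.9, 8.1, -2.0, 0.2, 0.5, 60]
   [-35.5, -24.9, 7.1, -2.0, 0.2, 0.5, 60]
   [-35.7, -24.8, 6.1, -2.0, 0.2, 0.5, 60]
   [-35.9, -24.7, 5.2, -2.0, 0.2, 0.5, 60]
   [-36.2, -24.6, 4.2, -2.0, 0.2, 0.5, 60]
   [-36.4, -24.4, 3.2, -2.0, 0.2, 0.5, 60]
   [-36.6, -24.1, 2.3, -2.0, 0.2, 0.5, 60]
wp (0.3869, -0.2854, 0.2, -2.8, 0, 60)
   [-40.8, 0.1, 7.1, 0.0, 0.0, 0.0, 60]
   [-40.8, 0.1, 7.1, 0.0, 0.0, 0.0, 60]
   [-40.8, 0.1, 7.1, 0.0, 0.0, 0.0, 60]
   [-40.8, 0.1, 7.1, 0.0, 0.0, 0.0, 60]
   [-40.8, 0.1, 7.1, 0.0, 0.0, 0.0, 60]
   [-40.8, 0.1, 7.1, 0.0, 0.0, 0.0, 60]
   [-40.8, 0.1, 7.1, 0.0, 0.0, 0.0, 60]
```

View pics/v6.png

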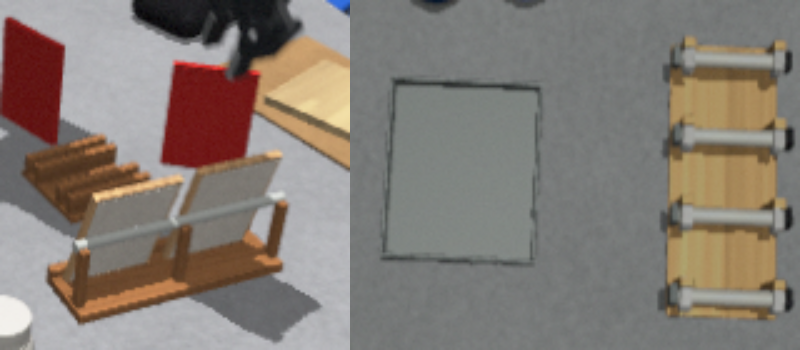

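Request:
jog_arm --deltas '[[[0,-5,2,0,0,0,60],[-5,-10,2,0,0,0,60],[-15,-15,4,-2,0,0,60],[-25,-22,6,-2,0,0,60],[-35,-25,6,-2,0,0,60]]]'

```text
clock: 11.8
eef_pos: [0.5287, 0.2041, 0.2601]
tool_rot: [0.696, 0.714, -0.06, -0.055]
ft_force: [0.9, -1.0, 1.4]
grip_width: 0.06
```

```bash
python3 -c "
from plan import *
print(np.round(get_obs()['joint_pos'],2))
plan([(.40,.0,.25,-2.8,0,60)])"
```

```text
[0.34 0.5  0.45 1.67 0.05 1.89]
t 11.8 at [0.5287 0.2041 0.2601] w 0.06 f [ 0.9 -1.   1.4]
wp (0.4, 0.0, 0.25, -2.8, 0, 60)
   [-33.5, -21.7, 5.5, -1.6, 0.1, 0.7, 60]
   [-33.7, -21.4, 4.8, -1.6, 0.1, 0.7, 60]
   [-34.0, -21.1, 4.2, -1.6, 0.1, 0.7, 60]
   [-34.3, -20.8, 3.5, -1.6, 0.1, 0.7, 60]
   [-34.5, -20.5, 2.9, -1.6, 0.1, 0.7, 60]
   [-34.8, -20.1, 2.3, -1.6, 0.1, 0.7, 60]
```

Request:
jog_arm --deltas '[[[-34,-22,3,-1.6,0,0.7,60],[-38,-22,3,-1.6,0,0.7,60],[-38,-22,3,-1.6,0,0.7,45],[-38,-22,3,-1.6,0,0.7,45],[-38,-20,3,-1.6,0,0.7,45]]]'

```text
clock: 12.3
eef_pos: [0.4126, 0.012, 0.2572]
tool_rot: [0.719, 0.695, -0.011, -0.001]
ft_force: [0.3, -1.3, 0.7]
grip_width: 0.0449
```

Request:
jog_arm --deltas '[[[-42,-10,3,0,0,0.7,45],[-44,0,4,0,0,0,45],[-44,0,5,0,0,0,45],[-44,0,6,0,0,0,45],[-40,0,6,0,0,0,45]]]'

```text
clock: 12.8
eef_pos: [0.3874, -0.2083, 0.2382]
tool_rot: [0.722, 0.692, -0.009, 0.001]
ft_force: [1.3, 0.5, 0.2]
grip_width: 0.0449
```

```bash
python3 -c "
from plan import *
plan([(.3868,-.2855,.16,-2.8,0,45),(.3868,-.2855,.037,-2.8,0,45,35)])"
```

```text
t 12.8 at [ 0.3874 -0.2083  0.2382] w 0.0449 f [1.3 0.5 0.2]
wp (0.3868, -0.2855, 0.16, -2.8, 0, 45)
   [-25.3, 1.2, 26.4, -0.2, 0.3, 0.1, 45]
   [-25.5, 1.1, 26.3, -0.2, 0.3, 0.1, 45]
   [-25.6, 1.1, 26.2, -0.2, 0.3, 0.1, 45]
wp (0.3868, -0.2855, 0.037, -2.8, 0, 45, 35)
   [0.0, 0.0, 30.8, 0.0, 0.0, 0.0, 45]
   [0.0, 0.0, 30.8, 0.0, 0.0, 0.0, 45]
   [0.0, 0.0, 30.8, 0.0, 0.0, 0.0, 45]
   [0.0, 0.0, 30.8, 0.0, 0.0, 0.0, 45]
```

Request:
jog_arm --deltas '[[[-25,1,26,0,0.3,0,45],[-25,1,26,0,0.3,0,45],[-10,1,10,0,0.3,0,45],[0,0,0,0,0,0,45]]]'

```text
clock: 13.2
eef_pos: [0.3861, -0.2763, 0.1751]
tool_rot: [0.725, 0.689, -0.002, -0.003]
ft_force: [-1.1, 0.7, -0.8]
grip_width: 0.0448
```

```bash
python3 -c "
from plan import *
plan([(.3868,-.2855,.12,-2.8,0,45),(.3868,-.2855,.037,-2.8,0,45,35)])"
```

```text
t 13.2 at [ 0.3861 -0.2763  0.1751] w 0.0448 f [-1.1  0.7 -0.8]
wp (0.3868, -0.2855, 0.12, -2.8, 0, 45)
   [-4.6, 0.8, 27.5, -0.2, -0.0, -0.1, 45]
   [-4.6, 0.7, 27.5, -0.2, -0.0, -0.1, 45]
wp (0.3868, -0.2855, 0.037, -2.8, 0, 45, 35)
   [0.0, 0.0, 27.7, 0.0, 0.0, 0.0, 45]
   [0.0, 0.0, 27.7, 0.0, 0.0, 0.0, 45]
   [0.0, 0.0, 27.7, 0.0, 0.0, 0.0, 45]
```

Request:
jog_arm --deltas '[[[-5,1,30,0,0,0,45],[-3,1,30,0,0,0,45],[0,0,30,0,0,0,45],[0,0,25,0,0,0,45],[0,0,5,0,0,0,45]]]'

```text
clock: 13.7
eef_pos: [0.3922, -0.2822, 0.0581]
tool_rot: [0.723, 0.691, -0.0, 0.001]
ft_force: [-0.5, -0.0, 0.2]
grip_width: 0.0449
```

```bash
python3 -c "
from plan import *
plan([(.3868,-.2855,.037,-2.8,0,45,35)])"
```

```text
t 13.7 at [ 0.3922 -0.2822  0.0581] w 0.0449 f [-0.5 -0.   0.2]
wp (0.3868, -0.2855, 0.037, -2.8, 0, 45, 35)
   [-3.5, -5.3, 21.1, 0.1, 0.1, 0.1, 45]
```

Request:
jog_arm --deltas '[[[-2,-5,15,0,0,0,45],[-1,-1,5,0,0,0,40],[0,0,0,0,0,0,20],[0,0,0,0,0,0,0],[0,0,0,0,0,0,0]]]'

```text
clock: 14.2
eef_pos: [0.3866, -0.2833, 0.0425]
tool_rot: [0.722, 0.692, -0.002, 0.001]
ft_force: [0.1, 0.3, -1.0]
grip_width: 0.0141
```

Request:
jog_arm --deltas '[[[0,0,0,0,0,0,0],[0,-3,0,0,0,0,0],[0,-6,0,0,0,0,0]]]'

```text
clock: 14.5
eef_pos: [0.3835, -0.284, 0.0454]
tool_rot: [0.721, 0.693, 0.002, 0.006]
ft_force: [12.7, 1.2, -6.9]
grip_width: 0.014
```

Request:
jog_arm --deltas '[[[0,-8,1,0,0,0,0],[0,-10,1,0,0,0,0],[0,-10,0,0,0,0,0]]]'

```text
clock: 14.8
eef_pos: [0.3636, -0.284, 0.0447]
tool_rot: [0.72, 0.694, 0.008, 0.013]
ft_force: [-0.1, 0.3, -0.7]
grip_width: 0.0138
```

```bash
python3 -c "
from plan import *
plan([(.350,-.2855,.045,-2.8,0,0,35)])"
```

```text
t 14.8 at [ 0.3636 -0.284   0.0447] w 0.0138 f [-0.1  0.3 -0.7]
wp (0.35, -0.2855, 0.045, -2.8, 0, 0, 35)
   [-1.9, -13.6, -0.7, 1.7, 0.4, 0.8, 0]
```

Request:
jog_arm --deltas '[[[0,-12,0,1.5,0,0.5,0],[0,-4,-15,0,0,0,0],[0,0,-35,0,0,0,0],[0,0,-35,0,0,0,0],[20,0,-10,0,0,0,0]]]'

```text
clock: 15.3
eef_pos: [0.3425, -0.2633, 0.142]
tool_rot: [0.725, 0.689, -0.004, -0.0]
ft_force: [0.4, 1.3, -0.4]
grip_width: 0.0137
```

```bash
python3 -c "
from plan import *
plan([(.4634,-.017,.11,-3.1,0,0,44)])
from h import *
snap('top','t7')
c=cv2.imread('pics/t7.png')[140:340,220:420]
cv2.imwrite('pics/v7.png',cv2.resize(c,(560,560)))"
```

```text
t 15.3 at [ 0.3425 -0.2633  0.142 ] w 0.0137 f [ 0.4  1.3 -0.4]
wp (0.4634, -0.017, 0.11, -3.1, 0, 0, 44)
   [36.1, 15.5, 4.3, -0.1, 0.0, 0.0, 0]
   [36.1, 15.4, 4.3, -0.1, 0.0, 0.0, 0]
   [36.1, 15.4, 4.4, -0.1, 0.0, 0.0, 0]
   [36.1, 15.4, 4.4, -0.1, 0.0, 0.0, 0]
   [36.1, 15.4, 4.4, -0.1, 0.0, 0.0, 0]
   [36.1, 15.4, 4.5, -0.1, 0.0, 0.0, 0]
   [36.1, 15.4, 4.5, -0.1, 0.0, 0.0, 0]
```

View pics/v7.png

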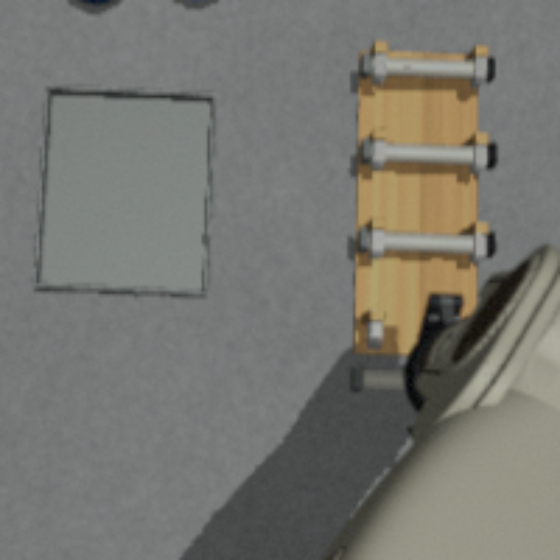

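Request:
jog_arm --deltas '[[[36,15,4,0,0,0,0],[36,15,4,0,0,0,0],[36,15,4,0,0,0,0],[36,15,4,0,0,0,0],[36,15,4,0,0,0,0]]]'

```text
clock: 15.85
eef_pos: [0.4267, -0.0852, 0.123]
tool_rot: [0.729, 0.684, -0.005, 0.002]
ft_force: [0.3, -0.1, 1.1]
grip_width: 0.0138
```

Request:
jog_arm --deltas '[[[36,15,4,0,0,0,0],[15,8,4,0,0,0,0],[0,0,0,0,0,0,0]]]'

```text
clock: 16.15
eef_pos: [0.4538, -0.0312, 0.1135]
tool_rot: [0.727, 0.686, -0.006, 0.002]
ft_force: [-1.1, -1.1, 0.2]
grip_width: 0.0134
```

```bash
cat > tray.py <<'E'
from h import *
camera('top'); best=masks_of('pen_tray_in','top')
q=best[0]; ys,xs=np.where(q['pixels']); print('tray',q['conf'],cv2.minAreaRect(np.array([px2z('top',(x,y),.02)[:2] for x,y in zip(xs,ys)]).astype(np.float32)))
E
python3 -c "
from plan import *
plan([(.4634,-.017,.07,-3.1,0,0,30),(.4634,-.017,.012,-3.1,0,0,30)])
import tray"
```

```text
t 16.15 at [ 0.4538 -0.0312  0.1135] w 0.0134 f [-1.1 -1.1  0.2]
wp (0.4634, -0.017, 0.07, -3.1, 0, 0, 30)
   [7.6, 4.5, 21.6, -0.2, 0.3, -0.1, 0]
   [7.5, 4.4, 21.7, -0.2, 0.3, -0.1, 0]
wp (0.4634, -0.017, 0.012, -3.1, 0, 0, 30)
   [0.0, 0.0, 29.0, 0.0, 0.0, 0.0, 0]
   [0.0, 0.0, 29.0, 0.0, 0.0, 0.0, 0]
tray 0.93 ((0.517519474029541, -0.08831439912319183), (0.02244783379137516, 0.19271478056907654), 86.61859130859375)
```

Request:
jog_arm --deltas '[[[8,5,20,0,0.3,0,0],[5,4,20,0,0.3,0,0],[0,0,20,0,0,0,0],[0,0,15,0,0,0,0],[0,0,5,0,0,0,0]]]'

```text
clock: 16.75
eef_pos: [0.4616, -0.0276, 0.0339]
tool_rot: [0.731, 0.682, -0.003, 0.001]
ft_force: [-0.9, -0.9, -0.7]
grip_width: 0.0138
```

```bash
python3 -c "
from plan import *
plan([(.4634,-.017,.013,-3.1,0,0,30)])"
```

```text
t 16.75 at [ 0.4616 -0.0276  0.0339] w 0.0138 f [-0.9 -0.9 -0.7]
wp (0.4634, -0.017, 0.013, -3.1, 0, 0, 30)
   [10.8, 1.1, 20.8, -0.2, 0.3, -0.9, 0]
```

Request:
jog_arm --deltas '[[[9,2,10,0,0.3,-0.9,0],[4,0,6,0,0,0,0],[1,0,3,0,0,0,0]]]'

```text
clock: 17.05
eef_pos: [0.4645, -0.0153, 0.0146]
tool_rot: [0.727, 0.686, -0.001, -0.001]
ft_force: [-0.1, 0.3, 0.2]
grip_width: 0.0138
```

Request:
jog_arm --deltas '[[[0,0,4,0,0,0,0],[0,0,2,0,0,0,20],[0,0,0,0,0,0,23],[0,0,0,0,0,0,24]]]'

```text
clock: 17.45
eef_pos: [0.4654, -0.0149, 0.0088]
tool_rot: [0.727, 0.687, -0.0, 0.0]
ft_force: [0.3, 0.0, 0.4]
grip_width: 0.0242
```

Request:
jog_arm --deltas '[[[0,0,-10,0,0,0,24],[0,0,-25,0,0,0,24],[0,0,-30,0,0,0,30],[-10,0,-40,0,0,0,40],[-40,5,-20,0,0,0,45]]]'

```text
clock: 17.95
eef_pos: [0.4651, -0.0629, 0.1383]
tool_rot: [0.724, 0.689, -0.002, -0.003]
ft_force: [1.7, -0.9, 1.0]
grip_width: 0.0453
```

```bash
python3 -c "
from plan import *
plan([(.4667,-.2894,.13,-2.8,0,45)])
from h import *
snap('scene','s8')
c=cv2.imread('pics/s8.png')[190:310,140:340]
cv2.imwrite('pics/v8.png',cv2.resize(c,(700,420)))"
```

```text
t 17.95 at [ 0.4651 -0.0629  0.1383] w 0.0453 f [ 1.7 -0.9  1. ]
wp (0.4667, -0.2894, 0.13, -2.8, 0, 45)
   [-37.7, 2.2, 1.4, -0.1, -0.0, -0.0, 45]
   [-37.7, 2.1, 1.4, -0.1, -0.0, -0.0, 45]
   [-37.7, 2.1, 1.4, -0.1, -0.0, -0.0, 45]
   [-37.7, 2.1, 1.4, -0.1, -0.0, -0.0, 45]
   [-37.7, 2.1, 1.4, -0.1, -0.0, -0.0, 45]
   [-37.7, 2.1, 1.4, -0.1, -0.0, -0.0, 45]
```

View pics/v8.png

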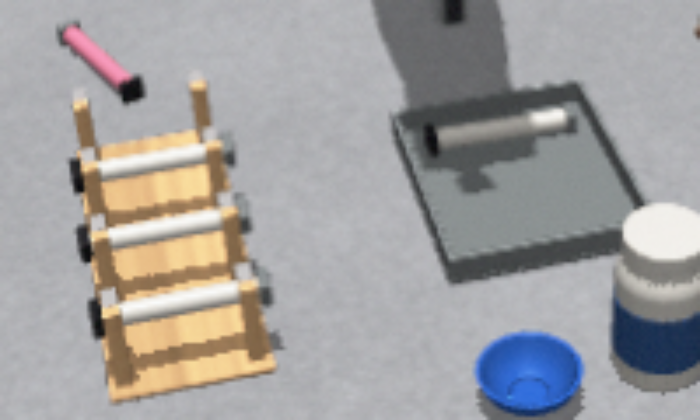

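Request:
jog_arm --deltas '[[[-37,2,1,0,0,0,45],[-40,2,1,0,0,0,45],[-40,2,1,0,0,0,45],[-40,2,1,0,0,0,45],[-38,2,1,0,0,0,45]]]'

```text
clock: 18.5
eef_pos: [0.4695, -0.2705, 0.1455]
tool_rot: [0.725, 0.688, 0.001, 0.007]
ft_force: [0.9, 0.4, 0.7]
grip_width: 0.0447
```

Request:
jog_arm --deltas '[[[-20,2,2,0,0,0,45],[-5,0,2,0,0,0,45],[0,0,0,0,0,0,45]]]'

```text
clock: 18.8
eef_pos: [0.4696, -0.3016, 0.1433]
tool_rot: [0.728, 0.685, 0.001, 0.009]
ft_force: [0.0, 0.2, -0.2]
grip_width: 0.0448
```

```bash
python3 -c "
from plan import *
plan([(.4667,-.2894,.10,-2.8,0,45),(.4667,-.2894,.04,-2.8,0,45,30)])"
```

```text
t 18.8 at [ 0.4696 -0.3016  0.1433] w 0.0448 f [ 0.   0.2 -0.2]
wp (0.4667, -0.2894, 0.1, -2.8, 0, 45)
   [6.2, -2.1, 21.6, 0.4, 0.3, -0.3, 45]
   [6.1, -1.9, 21.6, 0.4, 0.3, -0.3, 45]
wp (0.4667, -0.2894, 0.04, -2.8, 0, 45, 30)
   [0.0, 0.0, 20.0, 0.0, 0.0, 0.0, 45]
   [0.0, 0.0, 20.0, 0.0, 0.0, 0.0, 45]
   [0.0, 0.0, 20.0, 0.0, 0.0, 0.0, 45]
```

Request:
jog_arm --deltas '[[[6,-2,22,0.4,0.3,-0.3,45],[6,-3,22,0.4,0.3,-0.3,45],[1,-2,20,0,0,0,45],[0,-1,18,0,0,0,45],[0,-1,5,0,0,0,45]]]'

```text
clock: 19.3
eef_pos: [0.4633, -0.2819, 0.057]
tool_rot: [0.722, 0.692, 0.002, 0.001]
ft_force: [-0.2, 0.4, -0.3]
grip_width: 0.0452
```

```bash
python3 -c "
from plan import *
plan([(.4667,-.2894,.045,-2.8,0,45,30)])"
```

```text
t 19.3 at [ 0.4633 -0.2819  0.057 ] w 0.0452 f [-0.2  0.4 -0.3]
wp (0.4667, -0.2894, 0.045, -2.8, 0, 45, 30)
   [-7.4, 3.6, 12.1, 0.3, -0.0, 0.3, 45]
```

Close, pull out towards −x, lift.

Request:
jog_arm --deltas '[[[-6,3,10,0.3,0,0,45],[-2,0,3,0,0,0,35],[0,0,0,0,0,0,15],[0,0,0.5,0,0,0,0],[0,0,0.5,0,0,0,0]]]'

```text
clock: 19.8
eef_pos: [0.4664, -0.2885, 0.0445]
tool_rot: [0.721, 0.693, -0.0, -0.001]
ft_force: [-1.1, 1.0, 1.7]
grip_width: 0.0138
```

Request:
jog_arm --deltas '[[[0,-3,1,0,0,0,0],[0,-6,1,0,0,0,0],[0,-8,1,0,0,0,0],[0,-10,1,0,0,0,0],[0,-10,0,0,0,0,0]]]'

```text
clock: 20.3
eef_pos: [0.4486, -0.2898, 0.047]
tool_rot: [0.719, 0.695, 0.013, 0.016]
ft_force: [-0.5, 0.4, -0.7]
grip_width: 0.0134
```

```bash
python3 -c "
from plan import *
plan([(.435,-.2894,.045,-2.8,0,0,30)])"
```

```text
t 20.3 at [ 0.4486 -0.2898  0.047 ] w 0.0134 f [-0.5  0.4 -0.7]
wp (0.435, -0.2894, 0.045, -2.8, 0, 0, 30)
   [-0.0, -13.7, 1.4, 2.4, 0.1, 0.8, 0]
```

Request:
jog_arm --deltas '[[[0,-10,1,2,0,0.8,0],[0,-6,0,0,0,0,0],[0,0,-15,0,0,0,0],[0,0,-35,0,0,0,0],[0,0,-35,0,0,0,0]]]'

```text
clock: 20.8
eef_pos: [0.4244, -0.287, 0.1265]
tool_rot: [0.725, 0.689, -0.003, -0.006]
ft_force: [1.2, -0.1, 0.3]
grip_width: 0.0138
```

```bash
python3 -c "
from plan import *
plan([(.5033,-.0191,.11,-3.1,0,0,44)])"
```

```text
t 20.8 at [ 0.4244 -0.287   0.1265] w 0.0138 f [ 1.2 -0.1  0.3]
wp (0.5033, -0.0191, 0.11, -3.1, 0, 0, 44)
   [38.8, 9.3, 2.4, -0.1, -0.0, 0.0, 0]
   [38.8, 9.3, 2.4, -0.1, -0.0, 0.0, 0]
   [38.8, 9.3, 2.4, -0.1, -0.0, 0.0, 0]
   [38.8, 9.3, 2.4, -0.1, -0.0, 0.0, 0]
   [38.8, 9.2, 2.4, -0.1, -0.0, 0.0, 0]
   [38.8, 9.2, 2.4, -0.1, -0.0, 0.0, 0]
   [38.8, 9.2, 2.4, -0.1, -0.0, 0.0, 0]
```

Request:
jog_arm --deltas '[[[39,9,0,0,0,0,0],[39,9,0,0,0,0,0],[39,9,0,0,0,0,0],[39,9,1,0,0,0,0],[39,9,2,0,0,0,0]]]'

```text
clock: 21.3
eef_pos: [0.4839, -0.0986, 0.1295]
tool_rot: [0.73, 0.683, -0.003, 0.002]
ft_force: [0.2, -1.3, -0.8]
grip_width: 0.014
```

Request:
jog_arm --deltas '[[[39,9,2,0,0,0,0],[25,9,2,0,0,0,0],[0,0,0,0,0,0,0]]]'

```text
clock: 21.6
eef_pos: [0.5067, -0.0302, 0.1246]
tool_rot: [0.729, 0.685, -0.003, 0.002]
ft_force: [0.3, -1.0, 0.8]
grip_width: 0.0137
```

```bash
python3 -c "
from plan import *
plan([(.5033,-.0191,.07,-3.1,0,0,30),(.5033,-.0191,.012,-3.1,0,0,30)])
import tray"
```

```text
t 21.6 at [ 0.5067 -0.0302  0.1246] w 0.0137 f [ 0.3 -1.   0.8]
wp (0.5033, -0.0191, 0.07, -3.1, 0, 0, 30)
   [5.6, -2.0, 27.2, -0.0, 0.2, -0.2, 0]
   [5.5, -2.0, 27.3, -0.0, 0.2, -0.2, 0]
wp (0.5033, -0.0191, 0.012, -3.1, 0, 0, 30)
   [0.0, 0.0, 29.0, 0.0, 0.0, 0.0, 0]
   [0.0, 0.0, 29.0, 0.0, 0.0, 0.0, 0]
tray 0.6 ((0.5179252028465271, -0.08552888035774231), (0.02772480621933937, 0.18738922476768494), 86.73214721679688)
```

Request:
jog_arm --deltas '[[[6,-2,27,0,0.2,0,0],[5,-2,27,0,0.2,0,0],[1,0,20,0,0,0,0],[1,0,15,0,0,0,0],[1,0,3,0,0,0,0]]]'

```text
clock: 22.2
eef_pos: [0.5016, -0.0259, 0.0314]
tool_rot: [0.733, 0.68, -0.002, 0.002]
ft_force: [0.2, 0.2, -0.3]
grip_width: 0.0139
```

```bash
python3 -c "
from plan import *
plan([(.5033,-.0191,.010,-3.1,0,0,30)])"
```

```text
t 22.2 at [ 0.5016 -0.0259  0.0314] w 0.0139 f [ 0.2  0.2 -0.3]
wp (0.5033, -0.0191, 0.01, -3.1, 0, 0, 30)
   [7.0, 1.2, 21.3, 0.0, 0.3, -1.2, 0]
```

Request:
jog_arm --deltas '[[[7,1,10,0,0.3,-1.2,0],[3,1,7,0,0,0,0],[0,0,4,0,0,0,0],[0,0,2,0,0,0,0]]]'

```text
clock: 22.6
eef_pos: [0.5054, -0.0178, 0.0082]
tool_rot: [0.727, 0.687, 0.001, 0.001]
ft_force: [-0.0, 0.1, 0.2]
grip_width: 0.0135
```

Request:
jog_arm --deltas '[[[0,0,1,0,0,0,18],[0,0,0,0,0,0,23],[0,0,0,0,0,0,24]]]'

```text
clock: 22.9
eef_pos: [0.5062, -0.0178, 0.0079]
tool_rot: [0.726, 0.687, 0.001, 0.001]
ft_force: [-0.4, -0.1, -0.2]
grip_width: 0.0241
```

Request:
jog_arm --deltas '[[[0,0,-10,0,0,0,24],[0,0,-25,0,0,0,24],[0,0,-30,0,0,0,30],[-10,0,-35,0,0,0,40],[-35,5,-20,0,0,0,45]]]'

```text
clock: 23.4
eef_pos: [0.5058, -0.0606, 0.1322]
tool_rot: [0.724, 0.69, -0.0, -0.001]
ft_force: [0.4, -0.2, 0.2]
grip_width: 0.0449
```

```bash
cat > mk.py <<'E'
from h import *
def rect(q,z):
    ys,xs=np.where(q['pixels']); return cv2.minAreaRect(np.array([px2z('top',(x,y),z)[:2] for x,y in zip(xs,ys)]).astype(np.float32))
camera('top')
for q in masks_of('marker1_mid','top'):
    z=.055 if q['at'][0]>330 else .014
    r=rect(q,z); print('mk',round(q['conf'],2),[np.round(v,3) for v in r])
for q in masks_of('pen_tray_in','top')[:1]: print('tray',round(q['conf'],2),[np.round(v,3) for v in rect(q,.02)])
E
python3 -c "
from plan import *
plan([(.5467,-.2932,.13,-2.8,0,45)])
import mk"
```

```text
t 23.4 at [ 0.5058 -0.0606  0.1322] w 0.0449 f [ 0.4 -0.2  0.2]
wp (0.5467, -0.2932, 0.13, -2.8, 0, 45)
   [-38.4, 8.7, 0.3, -0.0, -0.0, -0.0, 45]
   [-38.4, 8.7, 0.3, -0.0, -0.0, -0.0, 45]
   [-38.4, 8.7, 0.3, -0.0, -0.0, -0.0, 45]
   [-38.4, 8.7, 0.3, -0.0, -0.0, -0.0, 45]
   [-38.4, 8.7, 0.4, -0.0, -0.0, -0.0, 45]
   [-38.4, 8.7, 0.4, -0.0, -0.0, -0.0, 45]
tray 0.59 [array([0.556, 0.046]), array([0.024, 0.13 ]), np.float64(87.689)]
```

Request:
jog_arm --deltas '[[[-38,9,0,0,0,0,45],[-38,9,0,0,0,0,45],[-38,9,0,0,0,0,45],[-38,9,0,0,0,0,45],[-38,8,0,0,0,0,45]]]'

```text
clock: 24.05
eef_pos: [0.5389, -0.2521, 0.1291]
tool_rot: [0.722, 0.691, -0.0, -0.004]
ft_force: [1.2, 0.8, 0.3]
grip_width: 0.0449
```

Request:
jog_arm --deltas '[[[-12,3,0,0,0,0,45],[0,0,0,0,0,0,45]]]'

```text
clock: 24.25
eef_pos: [0.5407, -0.2674, 0.1269]
tool_rot: [0.724, 0.69, -0.001, -0.005]
ft_force: [0.1, 0.5, 0.3]
grip_width: 0.0449
```

```bash
python3 -c "
from plan import *
plan([(.5467,-.2932,.10,-2.8,0,45),(.5467,-.2932,.045,-2.8,0,45,30)])"
```

```text
t 24.25 at [ 0.5407 -0.2674  0.1269] w 0.0449 f [0.1 0.5 0.3]
wp (0.5467, -0.2932, 0.1, -2.8, 0, 45)
   [-25.6, 7.5, 26.6, -0.5, -0.4, 0.0, 45]
wp (0.5467, -0.2932, 0.045, -2.8, 0, 45, 30)
   [0.0, 0.0, 27.5, 0.0, 0.0, 0.0, 45]
   [0.0, 0.0, 27.5, 0.0, 0.0, 0.0, 45]
```

Request:
jog_arm --deltas '[[[-22,6,5,-0.5,-0.3,0,45],[-4,1,15,0,0,0,45],[0,0,20,0,0,0,45],[0,0,15,0,0,0,45],[0,0,3,0,0,0,45]]]'

```text
clock: 24.75
eef_pos: [0.5457, -0.2883, 0.0633]
tool_rot: [0.722, 0.692, 0.001, -0.003]
ft_force: [-0.7, 0.3, -0.6]
grip_width: 0.0451
```

```bash
python3 -c "
from plan import *
plan([(.5467,-.2932,.045,-2.8,0,45,30)])"
```

```text
t 24.75 at [ 0.5457 -0.2883  0.0633] w 0.0451 f [-0.7  0.3 -0.6]
wp (0.5467, -0.2932, 0.045, -2.8, 0, 45, 30)
   [-4.9, 1.3, 18.3, -0.2, -0.3, 0.3, 45]
```

Request:
jog_arm --deltas '[[[-4,1,14,0,-0.3,0,45],[-1,0,5,0,0,0,35],[0,0,1,0,0,0,15],[0,0,0.5,0,0,0,0],[0,0,0.5,0,0,0,0]]]'

```text
clock: 25.25
eef_pos: [0.5461, -0.2895, 0.0413]
tool_rot: [0.721, 0.693, -0.001, -0.003]
ft_force: [-1.1, -0.8, 0.9]
grip_width: 0.0138
```

Request:
jog_arm --deltas '[[[0,-3,1,0,0,0,0],[0,-6,1,0,0,0,0],[0,-8,1,0,0,0,0],[0,-10,1,0,0,0,0],[0,-10,0,0,0,0,0]]]'

```text
clock: 25.75
eef_pos: [0.5252, -0.2895, 0.0439]
tool_rot: [0.719, 0.695, 0.01, 0.011]
ft_force: [-0.8, 0.8, -0.4]
grip_width: 0.0136
```

Request:
jog_arm --deltas '[[[0,-10,1,2,0,0.8,0],[0,-4,0,0,0,0,0]]]'

```text
clock: 25.95
eef_pos: [0.5089, -0.289, 0.0433]
tool_rot: [0.724, 0.69, -0.002, -0.002]
ft_force: [0.0, 0.2, -1.2]
grip_width: 0.0139
```

Request:
jog_arm --deltas '[[[0,0,-20,0,0,0,0],[0,0,-35,0,0,0,0],[5,0,-30,0,0,0,0]]]'

```text
clock: 26.25
eef_pos: [0.5036, -0.2825, 0.1251]
tool_rot: [0.725, 0.689, -0.004, -0.008]
ft_force: [-0.2, -0.8, -0.3]
grip_width: 0.0143
```

```bash
python3 -c "
from plan import *
plan([(.5433,-.0213,.12,-3.1,0,0,44)])
import mk"
```

```text
t 26.25 at [ 0.5036 -0.2825  0.1251] w 0.0143 f [-0.2 -0.8 -0.3]
wp (0.5433, -0.0213, 0.12, -3.1, 0, 0, 44)
   [37.5, 3.8, 0.8, -0.1, -0.0, 0.0, 0]
   [37.5, 3.8, 0.8, -0.1, -0.0, 0.0, 0]
   [37.6, 3.8, 0.8, -0.1, -0.0, 0.0, 0]
   [37.6, 3.7, 0.8, -0.1, -0.0, 0.0, 0]
   [37.6, 3.7, 0.8, -0.1, -0.0, 0.0, 0]
   [37.6, 3.7, 0.8, -0.1, -0.0, 0.0, 0]
   [37.6, 3.7, 0.7, -0.1, -0.0, 0.0, 0]
mk 0.82 [array([ 0.464, -0.014]), array([0.119, 0.018]), np.float64(84.411)]
tray 0.61 [array([ 0.523, -0.021]), array([0.163, 0.192]), np.float64(87.407)]
```

Tray unmoved, first marker well inside it. On to the tray.

Request:
jog_arm --deltas '[[[38,4,0,0,0,0,0],[38,4,0,0,0,0,0],[38,4,0,0,0,0,0],[38,4,0,0,0,0,0],[38,4,0,0,0,0,0]]]'

```text
clock: 26.9
eef_pos: [0.5318, -0.0943, 0.1215]
tool_rot: [0.728, 0.685, -0.005, -0.006]
ft_force: [0.1, 0.5, -1.1]
grip_width: 0.0139
```

Request:
jog_arm --deltas '[[[38,4,0,0,0,0,0],[28,3,0,0,0,0,0],[0,0,0,0,0,0,0]]]'

```text
clock: 27.2
eef_pos: [0.54, -0.0223, 0.1174]
tool_rot: [0.726, 0.687, -0.007, -0.009]
ft_force: [-0.1, -0.6, -0.3]
grip_width: 0.0137
```

```bash
python3 -c "
from plan import *
plan([(.5433,-.0213,.07,-3.1,0,0,30),(.5433,-.0213,.02,-3.1,0,0,30)])
"
```

```text
t 27.2 at [ 0.54   -0.0223  0.1174] w 0.0137 f [-0.1 -0.6 -0.3]
wp (0.5433, -0.0213, 0.07, -3.1, 0, 0, 30)
   [0.5, 2.1, 23.7, -0.6, -0.1, -0.0, 0]
   [0.5, 1.9, 23.7, -0.6, -0.1, -0.0, 0]
wp (0.5433, -0.0213, 0.02, -3.1, 0, 0, 30)
   [0.0, 0.0, 25.0, 0.0, 0.0, 0.0, 0]
   [0.0, 0.0, 25.0, 0.0, 0.0, 0.0, 0]
```

Request:
jog_arm --deltas '[[[3,2,24,-0.6,0,0,0],[3,2,24,-0.6,0,0,0],[2,0,24,0,0,0,0],[1,0,12,0,0,0,0]]]'

```text
clock: 27.6
eef_pos: [0.5425, -0.0146, 0.0294]
tool_rot: [0.726, 0.688, 0.0, -0.0]
ft_force: [0.2, -0.6, -0.1]
grip_width: 0.014
```

```bash
python3 -c "
from plan import *
plan([(.5433,-.0213,.009,-3.1,0,0,30)])
"
```

```text
t 27.6 at [ 0.5425 -0.0146  0.0294] w 0.014 f [ 0.2 -0.6 -0.1]
wp (0.5433, -0.0213, 0.009, -3.1, 0, 0, 30)
   [-6.7, 1.1, 20.4, 0.0, -0.0, 0.0, 0]
```

Request:
jog_arm --deltas '[[[-5,2,9,0,0,0,0],[-1,1,6,0,0,0,0],[0,0,4,0,0,0,0]]]'

```text
clock: 27.9
eef_pos: [0.542, -0.0235, 0.0061]
tool_rot: [0.727, 0.687, -0.002, -0.002]
ft_force: [0.7, 0.2, -0.3]
grip_width: 0.0138
```

Request:
jog_arm --deltas '[[[0,0,2,0,0,0,0],[0,0,1,0,0,0,18],[0,0,0,0,0,0,23],[0,0,0,0,0,0,24]]]'

```text
clock: 28.3
eef_pos: [0.5424, -0.0242, 0.0056]
tool_rot: [0.727, 0.687, -0.001, -0.002]
ft_force: [0.2, -0.4, 0.0]
grip_width: 0.0238
```

Request:
jog_arm --deltas '[[[0,0,-10,0,0,0,24],[0,0,-25,0,0,0,24],[0,0,-30,0,0,0,30],[-10,0,-35,0,0,0,40],[-35,8,-20,0,0,0,45]]]'

```text
clock: 28.8
eef_pos: [0.5467, -0.0673, 0.1296]
tool_rot: [0.725, 0.689, -0.003, -0.004]
ft_force: [0.8, -0.4, -0.5]
grip_width: 0.0448
```

```bash
python3 -c "
from plan import *
plan([(.6266,-.2971,.13,-2.8,0,45)])"
```

```text
t 28.8 at [ 0.5467 -0.0673  0.1296] w 0.0448 f [ 0.8 -0.4 -0.5]
wp (0.6266, -0.2971, 0.13, -2.8, 0, 45)
   [-37.6, 15.2, -0.3, -0.1, -0.0, -0.0, 45]
   [-37.6, 15.2, -0.2, -0.1, -0.0, -0.0, 45]
   [-37.6, 15.2, -0.2, -0.1, -0.0, -0.0, 45]
   [-37.6, 15.2, -0.2, -0.1, -0.0, -0.0, 45]
   [-37.6, 15.2, -0.1, -0.1, -0.0, -0.0, 45]
   [-37.6, 15.2, -0.1, -0.1, -0.0, -0.0, 45]
```

Last one is at radius ~0.69 m; I approach with smaller steps.

Request:
jog_arm --deltas '[[[-37,15,0,0,0,0,45],[-37,15,0,0,0,0,45],[-37,15,0,0,0,0,45],[-37,14,0,0,0,0,45],[-30,10,0,0,0,0,45]]]'

```text
clock: 29.3
eef_pos: [0.6138, -0.2554, 0.1425]
tool_rot: [0.723, 0.69, 0.003, 0.005]
ft_force: [0.8, -0.3, 0.5]
grip_width: 0.0449
```

Request:
jog_arm --deltas '[[[-15,6,2,0,0,0,45],[0,0,2,0,0,0,45]]]'

```text
clock: 29.5
eef_pos: [0.6204, -0.2768, 0.1404]
tool_rot: [0.725, 0.688, 0.003, 0.007]
ft_force: [-0.1, 1.2, -0.1]
grip_width: 0.045
```

```bash
python3 -c "
from plan import *
plan([(.6266,-.2971,.10,-2.8,0,45),(.6266,-.2971,.045,-2.8,0,45,30)])"
```

```text
t 29.5 at [ 0.6204 -0.2768  0.1404] w 0.045 f [-0.1  1.2 -0.1]
wp (0.6266, -0.2971, 0.1, -2.8, 0, 45)
   [-9.8, 3.3, 20.3, 0.4, 0.2, -0.1, 45]
   [-9.9, 3.5, 20.2, 0.4, 0.2, -0.1, 45]
wp (0.6266, -0.2971, 0.045, -2.8, 0, 45, 30)
   [0.0, 0.0, 27.5, 0.0, 0.0, 0.0, 45]
   [0.0, 0.0, 27.5, 0.0, 0.0, 0.0, 45]
```

Request:
jog_arm --deltas '[[[-10,3,18,0.4,0.2,0,45],[-9,3,18,0.4,0.2,0,45],[-1,0,18,0,0,0,45],[0,0,15,0,0,0,45]]]'

```text
clock: 29.9
eef_pos: [0.628, -0.297, 0.0735]
tool_rot: [0.725, 0.689, 0.002, 0.002]
ft_force: [0.4, 0.8, -0.6]
grip_width: 0.0446
```

```bash
python3 -c "
from plan import *
plan([(.6266,-.2971,.045,-2.8,0,45,30)])"
```

```text
t 29.9 at [ 0.628  -0.297   0.0735] w 0.0446 f [ 0.4  0.8 -0.6]
wp (0.6266, -0.2971, 0.045, -2.8, 0, 45, 30)
   [-0.2, -1.6, 28.5, 0.4, -0.0, -0.1, 45]
```

Request:
jog_arm --deltas '[[[0,-1,15,0.3,0,0,45],[0,0,9,0,0,0,45],[0,0,3,0,0,0,35],[0,0,1,0,0,0,15],[0,0,0.5,0,0,0,0]]]'

```text
clock: 30.4
eef_pos: [0.6257, -0.2934, 0.0404]
tool_rot: [0.724, 0.69, -0.0, -0.003]
ft_force: [0.3, 0.1, -0.6]
grip_width: 0.0142
```

Request:
jog_arm --deltas '[[[0,0,0,0,0,0,0],[0,-3,1,0,0,0,0],[0,-6,1,0,0,0,0],[0,-8,1,0,0,0,0],[0,-10,1,0,0,0,0]]]'

```text
clock: 30.9
eef_pos: [0.6134, -0.2935, 0.043]
tool_rot: [0.722, 0.691, 0.01, 0.011]
ft_force: [0.1, 0.2, -3.7]
grip_width: 0.0141
```

Request:
jog_arm --deltas '[[[0,-10,0,1,0,0,0],[0,-10,0,1,0,0.5,0]]]'

```text
clock: 31.1
eef_pos: [0.5914, -0.2925, 0.0432]
tool_rot: [0.726, 0.688, -0.003, -0.003]
ft_force: [0.5, -0.1, -0.6]
grip_width: 0.0141
```

Request:
jog_arm --deltas '[[[0,0,-20,0,0,0,0],[0,0,-35,0,0,0,0],[5,0,-30,0,0,0,0]]]'

```text
clock: 31.4
eef_pos: [0.5848, -0.2864, 0.1242]
tool_rot: [0.727, 0.687, -0.008, -0.011]
ft_force: [0.3, -0.6, 0.1]
grip_width: 0.014
```

```bash
python3 -c "
from plan import *
plan([(.5812,-.0234,.12,-3.1,0,0,44)])
import mk"
```

```text
t 31.4 at [ 0.5848 -0.2864  0.1242] w 0.014 f [ 0.3 -0.6  0.1]
wp (0.5812, -0.0234, 0.12, -3.1, 0, 0, 44)
   [43.7, -3.1, 1.0, -0.3, -0.0, -0.0, 0]
   [43.7, -3.0, 0.9, -0.3, -0.0, -0.0, 0]
   [43.7, -3.0, 0.9, -0.3, -0.0, -0.0, 0]
   [43.7, -3.0, 0.8, -0.3, -0.0, -0.0, 0]
   [43.7, -3.0, 0.8, -0.3, -0.0, -0.0, 0]
   [43.7, -3.0, 0.7, -0.3, -0.0, -0.0, 0]
mk 0.51 [array([ 0.464, -0.014]), array([0.119, 0.017]), np.float64(84.801)]
mk 0.47 [array([ 0.61 , -0.241]), array([0.041, 0.087]), np.float64(57.902)]
tray 0.78 [array([ 0.523, -0.019]), array([0.161, 0.191]), np.float64(86.68)]
```

Request:
jog_arm --deltas '[[[43,-3,0,0,0,0,0],[43,-3,0,0,0,0,0],[43,-3,0,0,0,0,0],[43,-3,0,0,0,0,0],[43,-3,0,0,0,0,0]]]'

```text
clock: 32.05
eef_pos: [0.5793, -0.0723, 0.1206]
tool_rot: [0.732, 0.682, -0.011, -0.012]
ft_force: [0.7, -0.1, -0.5]
grip_width: 0.0138
```

Request:
jog_arm --deltas '[[[25,-2,0,0,0,0,0],[0,0,0,0,0,0,0]]]'

```text
clock: 32.25
eef_pos: [0.5758, -0.0411, 0.118]
tool_rot: [0.729, 0.684, -0.013, -0.015]
ft_force: [-0.2, -0.5, 0.5]
grip_width: 0.0137
```

```bash
python3 -c "
from plan import *
plan([(.5812,-.0234,.07,-3.1,0,0,30),(.5812,-.0234,.02,-3.1,0,0,30)])"
```

```text
t 32.25 at [ 0.5758 -0.0411  0.118 ] w 0.0137 f [-0.2 -0.5  0.5]
wp (0.5812, -0.0234, 0.07, -3.1, 0, 0, 30)
   [9.0, 3.1, 23.9, -1.1, -0.0, -0.3, 0]
   [9.0, 2.7, 23.9, -1.1, -0.0, -0.3, 0]
wp (0.5812, -0.0234, 0.02, -3.1, 0, 0, 30)
   [0.0, 0.0, 25.0, 0.0, 0.0, 0.0, 0]
   [0.0, 0.0, 25.0, 0.0, 0.0, 0.0, 0]
```

Request:
jog_arm --deltas '[[[9,3,24,-1.1,0,-0.3,0],[8,3,24,-1.1,0,-0.3,0],[1,0,22,0,0,0,0],[0,0,10,0,0,0,0]]]'

```text
clock: 32.65
eef_pos: [0.5799, -0.0252, 0.034]
tool_rot: [0.726, 0.688, -0.001, 0.0]
ft_force: [0.1, -0.1, -0.3]
grip_width: 0.0139
```

```bash
python3 -c "
from plan import *
plan([(.5812,-.0234,.009,-3.1,0,0,30)])"
```

```text
t 32.65 at [ 0.5799 -0.0252  0.034 ] w 0.0139 f [ 0.1 -0.1 -0.3]
wp (0.5812, -0.0234, 0.009, -3.1, 0, 0, 30)
   [1.9, 1.3, 25.0, -0.1, 0.1, -0.0, 0]
```

Request:
jog_arm --deltas '[[[2,2,11,0,0,0,0],[0,1,8,0,0,0,0],[0,0,4,0,0,0,0],[0,0,2,0,0,0,0]]]'

```text
clock: 33.05
eef_pos: [0.582, -0.026, 0.0057]
tool_rot: [0.727, 0.686, -0.003, -0.001]
ft_force: [-0.2, 0.2, -1.4]
grip_width: 0.014
```

Request:
jog_arm --deltas '[[[0,0,1,0,0,0,18],[0,0,0,0,0,0,23],[0,0,0,0,0,0,24]]]'

```text
clock: 33.35
eef_pos: [0.5834, -0.0265, 0.0061]
tool_rot: [0.727, 0.686, -0.002, 0.0]
ft_force: [0.6, -0.0, 0.4]
grip_width: 0.0239
```

Request:
jog_arm --deltas '[[[0,0,-10,0,0,0,24],[0,0,-25,0,0,0,24],[0,0,-30,0,0,0,24],[0,0,-40,0,0,0,24],[0,-15,-40,0,0,0,24]]]'

```text
clock: 33.85
eef_pos: [0.5662, -0.0248, 0.1535]
tool_rot: [0.727, 0.686, -0.005, -0.003]
ft_force: [0.6, -0.0, 0.6]
grip_width: 0.0241
```

Request:
jog_arm --deltas '[[[0,-40,0,0,0,0,24],[0,-40,0,0,0,0,24],[0,-40,0,0,0,0,24],[0,-40,0,0,0,0,24],[0,-40,0,0,0,0,24]]]'

```text
clock: 34.35
eef_pos: [0.3714, -0.0131, 0.1668]
tool_rot: [0.727, 0.686, 0.006, 0.008]
ft_force: [0.2, -0.4, 0.8]
grip_width: 0.0239
```

Request:
jog_arm --deltas '[[[0,-30,0,0,0,0,24],[0,0,0,0,0,0,24],[0,0,0,0,0,0,24]]]'

```text
clock: 34.65
eef_pos: [0.3356, -0.0109, 0.1688]
tool_rot: [0.727, 0.687, 0.007, 0.009]
ft_force: [0.3, 0.6, 0.9]
grip_width: 0.0243
```

```bash
python3 -c "
from plan import *
plan([])
import mk
from h import *
snap('scene','s9')
c=cv2.imread('pics/s9.png')[130:310,140:470]
cv2.imwrite('pics/v9.png',cv2.resize(c,(792,432),interpolation=cv2.INTER_CUBIC))"
```

```text
t 34.65 at [ 0.3356 -0.0109  0.1688] w 0.0243 f [0.3 0.6 0.9]
mk 0.62 [array([ 0.464, -0.014]), array([0.119, 0.021]), np.float64(86.443)]
tray 0.78 [array([ 0.522, -0.021]), array([0.161, 0.192]), np.float64(86.925)]
```

View pics/v9.png

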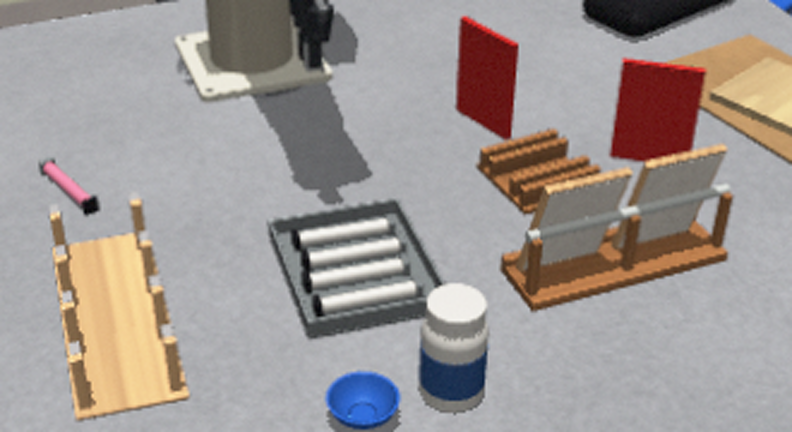

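```bash
python3 -c "
from workcell import job_done
print(job_done())"
```

```text
the job is handed in; nothing more can be done
None
```

I finished the job and handed it in at about 35 s of the 200 s. Both whiteboards lean side by side on the stand, and all four markers lie flat in the pen tray.

**Last picture (before handing in):**
- Both boards stand with their feet behind the lip and their backs on the rail. Their middles are at roughly y = −63 mm and +59 mm on the stand, estimated from an earlier picture.
- All four markers lie side by side in the tray and the rack is empty. I released them at about −58, −17, +19 and +60 mm along the tray, well inside the 86 mm limit.
- The jar, the dish, the red boards and the pink marker look untouched. The hammer was outside that last crop; the arm never worked near it.
- The tray measured the same position within 2 mm of the start. The arm was clear of everything, reading about 1 N.

**Checks that failed or disagreed:**
- The mask network found only one of the four tray markers in the last look. I judged the other three by eye and from where I released them.
- I did not measure the boards' lean angle directly; it looks right in the picture.
- While withdrawing from the second board, the wrist force briefly read about 100 N, below the 120 N limit. I don't know why. I suspect the arm was at the edge of its reach. Nothing moved in the pictures, and the next reading was about 2 N.
- The gripper read about 2 mm less than the true thickness of whatever it held, consistently.

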